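# Check the paint jars in

### The job

Check the paint jars back in after class: stand every jar that carries a code label upright in a cell of its own in the divided wooden carrier, with its label facing the reader bar (turn the one already in the carrier too, which faces the wrong way), and stand the jars without a label upright in the relabelling tray. When all the jars are away, press the reader's button fully down and let it spring back, and leave the other things on the bench as they are.

Things in the scene. Friction and masses are not known exactly. Their poses are not given: they have to be found in the camera images.
- jar_in_right: round white paint jar, 58 mm in diameter, 62 mm high, plus blue lid (53 mm wide) to 78 mm; weight low, 0.18 to 0.37 kg. White barred code label on one side, its 16 mm tab running over the edge of the lid to its middle. Origin: centre of underside, z up, +x from the axis out through the label. If present it starts in cell 1 of the carrier, wrongly turned; one of the jar_in_ three is present
- jar_in_middle: round white paint jar, 58 mm in diameter, 62 mm high, plus blue lid (53 mm wide) to 78 mm; weight low, 0.18 to 0.37 kg. White barred code label on one side, its 16 mm tab running over the edge of the lid to its middle. Origin: centre of underside, z up, +x from the axis out through the label. If present it starts in cell 3 of the carrier, wrongly turned; one of the jar_in_ three is present
- jar_in_left: round white paint jar, 58 mm in diameter, 62 mm high, plus blue lid (53 mm wide) to 78 mm; weight low, 0.18 to 0.37 kg. White barred code label on one side, its 16 mm tab running over the edge of the lid to its middle. Origin: centre of underside, z up, +x from the axis out through the label. If present it starts in cell 5 of the carrier, wrongly turned; one of the jar_in_ three is present
- jar_a: round white paint jar, 58 mm in diameter, 62 mm high, plus blue lid (53 mm wide) to 78 mm; weight low, 0.18 to 0.37 kg. White barred code label on one side, its 16 mm tab running over the edge of the lid to its middle. Origin: centre of underside, z up, +x from the axis out through the label. Starts upright on the work board; 3 or 4 of jar_a to jar_d are present
- jar_b: round white paint jar, 58 mm in diameter, 62 mm high, plus blue lid (53 mm wide) to 78 mm; weight low, 0.18 to 0.37 kg. White barred code label on one side, its 16 mm tab running over the edge of the lid to its middle. Origin: centre of underside, z up, +x from the axis out through the label. Starts upright on the work board; 3 or 4 of jar_a to jar_d are present
- jar_c: round white paint jar, 58 mm in diameter, 62 mm high, plus blue lid (53 mm wide) to 78 mm; weight low, 0.18 to 0.37 kg. White barred code label on one side, its 16 mm tab running over the edge of the lid to its middle. Origin: centre of underside, z up, +x from the axis out through the label. Starts upright on the work board; 3 or 4 of jar_a to jar_d are present
- jar_d: round white paint jar, 58 mm in diameter, 62 mm high, plus blue lid (53 mm wide) to 78 mm; weight low, 0.18 to 0.37 kg. White barred code label on one side, its 16 mm tab running over the edge of the lid to its middle. Origin: centre of underside, z up, +x from the axis out through the label. Starts upright on the work board; 3 or 4 of jar_a to jar_d are present
- bare_1: the same jar (58 mm in diameter, 78 mm high with its blue lid) but with no label on body or lid. Origin at the centre of the underside, z up. Stands loose on the work board at the start; one or two of them are present
- bare_2: the same jar (58 mm in diameter, 78 mm high with its blue lid) but with no label on body or lid. Origin at the centre of the underside, z up. Stands loose on the work board at the start; one or two of them are present
- carrier: fixed plywood carrier, outside 80 (x) x 376 (y) mm: a row of five open cells 68 x 68 mm inside, centres at x = 0, y = -148, -74, 0, 74, 148 mm (cells 1 to 5). Floor 6 mm thick; over the bench the robot-side wall and the ends are 34 mm high, dividers 30, reader-side wall 26. Origin: its middle, on the bench; +x points to the reader bar fixed behind it
- reader_window (a point): middle of the reader's long black window, straight opposite cell 3, 100 mm from the cell's centre along the carrier's +x, 50 mm over the bench. The reader is an aluminium bar 400 mm long parallel to the row, 48 mm thick, its top 85 mm over the bench; the window faces all five cells
- tray: relabelling tray: fixed low open tray of pale wood, outside 190 (x) x 100 (y) mm, walls 6 mm thick and 24 mm high, floor 6 mm thick; origin at the centre of its underside. Room for two jars side by side along its x axis, for instance 45 mm either side of its middle
- read_button_top (a point): centre of the top of the reader's read button, a grey round push button 36 mm in diameter, standing on a grey box (100 x 80 mm, 45 mm high) on the bench; about 63 mm over the bench when up; presses straight down
- read_button (a joint): travel of the read button in m: 0 when up, 0.006 when fully down; it springs back; fully down takes 5 N
- tape_roll: bystander: roll of tape lying flat, 80 mm in diameter, 24 mm high, among the jars. Origin at the centre of its underside
- stick_box: bystander: small open box built of craft sticks, about 118 x 93 x 60 mm
- marker_pot: bystander: grey pot of markers, 84 mm in diameter, about 155 mm high
- glue_gun: bystander: black hot-glue gun lying on its side, about 200 mm long, 32 mm high
- glue_bottle: bystander: white glue bottle, 60 mm in diameter, 140 mm high
Things that resemble listed ones, but are neither listed nor needed, are in the scene too. What is shaped like the jar_d but green or red is not meant.

How it is judged:
On the way, in this order (a step that is already met when the one before it is completed fails the run):
1. every labelled jar stands in a cell of its own with its label facing the reader, and every unlabelled jar stands in the relabelling tray (angle between each of jar_in_right, jar_in_middle, jar_in_left, jar_a, jar_b, jar_c, jar_d, bare_1, bare_2's own z axis and vertical below 0.12 rad and z of each of jar_in_right, jar_in_middle, jar_in_left, jar_a, jar_b, jar_c, jar_d in the frame of carrier below 0.011 m and x of jar_in_right in the frame of carrier between -0.01 and 0.01 m and y of jar_in_right in the frame of carrier between -0.16 and 0.16 m and angle between the x axis of each of jar_in_right, jar_in_middle, jar_in_left, jar_a, jar_b, jar_c, jar_d and the x axis of carrier, either way round below 0.44 rad and x of reader_window in the frame of jar_in_right above 0 m and x of jar_in_middle in the frame of carrier between -0.01 and 0.01 m and y of jar_in_middle in the frame of carrier between -0.16 and 0.16 m and x of reader_window in the frame of jar_in_middle above 0 m and x of jar_in_left in the frame of carrier between -0.01 and 0.01 m and y of jar_in_left in the frame of carrier between -0.16 and 0.16 m and x of reader_window in the frame of jar_in_left above 0 m and x of jar_a in the frame of carrier between -0.01 and 0.01 m and y of jar_a in the frame of carrier between -0.16 and 0.16 m and x of reader_window in the frame of jar_a above 0 m and x of jar_b in the frame of carrier between -0.01 and 0.01 m and y of jar_b in the frame of carrier between -0.16 and 0.16 m and x of reader_window in the frame of jar_b above 0 m and x of jar_c in the frame of carrier between -0.01 and 0.01 m and y of jar_c in the frame of carrier between -0.16 and 0.16 m and x of reader_window in the frame of jar_c above 0 m and x of jar_d in the frame of carrier between -0.01 and 0.01 m and y of jar_d in the frame of carrier between -0.16 and 0.16 m and x of reader_window in the frame of jar_d above 0 m and x of bare_1 in the frame of tray between -0.066 and 0.066 m and y of bare_1 in the frame of tray between -0.022 and 0.022 m and z of each of bare_1, bare_2 in the frame of tray below 0.011 m and x of bare_2 in the frame of tray between -0.066 and 0.066 m and y of bare_2 in the frame of tray between -0.022 and 0.022 m), for 0.3 s.
2. then the read button is pressed fully down (value of joint read_button above 0.005 m), for 0.05 s.
At the end, for the whole second after the job is handed in: each labelled jar stands upright (7 degrees) on the floor of its own cell, label within 25 degrees of straight at the reader; each unlabelled jar stands upright on the floor of the tray; the button is up again (all of step 1 and value of joint read_button below 0.0015 m); the robot touches nothing.
It fails at once if a bystander (tape roll, stick box, marker pot, glue gun, glue bottle) is moved by more than 40 mm (distance of any of tape_roll, stick_box, marker_pot, glue_gun, glue_bottle from where it was at the start of the episode above 0.04 m).
Of jar_in_right, jar_in_middle, jar_in_left only 1 to 1 are there at a start; the rules pass over those that are not, and their reading is None.
Of jar_a, jar_b, jar_c, jar_d only 3 to 4 are there at a start; the rules pass over those that are not, and their reading is None.
Of bare_1, bare_2 only 1 to 2 are there at a start; the rules pass over those that are not, and their reading is None.
At some moment in a run one of jar_a, jar_b, jar_c, jar_d, bare_1, bare_2 may be knocked a few centimetres aside while the robot is not near it.
It also fails if it takes over 210 s, if anything falls off the work surface, if the arm or the gripper's body presses on something with over 40 N, if the wrist force passes 120 N, or if a joint passes its speed limit or range.

### The arm

A 7-joint arm with a two-finger parallel gripper is mounted at the origin on the work surface. World frame = base frame: x ahead of the robot, y to its left, z up, the work surface at z = 0. Lengths are in m, angles in rad, forces in N, time in s.
With the tool pointing down it reaches from about 0.425 to 0.925 m from the base axis. Payload 6.8 kg.
Tool frame: the origin (TCP) lies on the centre line of the jaws, within the pads' length; the fingertips stand 25 mm ahead of it and the grasp point (between the pads) lies 6 mm ahead of it; z points along the fingers, y is the direction in which the jaws open and shut (so a half turn about z gives the same grasp; the last joint's range is limited). The gripper opens to 85 mm and grips with 20 to 120 N. Pads are 22 mm wide; open, the fingers measure 114 mm over their backs; the gripper's body (76 mm by 85 mm) begins 54 mm behind the grasp point. The pads swing forward as they close: fully open they stand 13 mm farther back than shut.
Start: joints at [1.001, 0.477, 0.022, 1.555, -0.011, 1.109, -0.083], TCP at [0.301, -0.604, 0.256] pointing down, gripper open.
Joint ranges: [-2.96, 2.96], [-0.34, 2.1], [-1.41, 1.46], [0.24, 2.44], [-1.37, 4.51], [0.17, 1.92], [-2.96, 2.96]. Speed limits (rad/s): [2.39, 2.39, 3.14, 3.14, 3.14, 3.14, 3.14].

### API

Orientations are given as a unit quaternion [w, x, y, z].
In Python, from station import status, cams, order, models gives the robot as it stands.
- The arm moves only by the tool move_arm, never from a script. Its argument "steps" is one flat list of numbers, 7 for each row, row after row: the gripper's target within -1 to 1 (fully open at 1, half-way at 0, shut at -1), then the shift along the world's x, y, z in cm, then the turn, a rotation vector about the world's x, y, z in degrees. A call has 1 to 8 rows; each row shifts and turns the commanded pose from where the row before left it; what a row does not reach is not made up. A row lasts 1/10 s, in which the tool goes at most 50 mm and 8.59 degrees, less where a joint would pass 70% of its speed; a pose out of reach is approached as far as the arm can. A call with a gripper value outside its range is refused whole. The fingers move at their own pace and stop on an object; "newtons" is the grip in N (left out, the last holds). Time passes only in rows, so rows that do not move let the fingers close. It gives the time, the measured TCP pose, the force and the opening at its end, in the units of the state.
- status.get_obs(): the state, without advancing time (a new reading comes with each control period).
- cams.read_camera(name): name is "scene" or "top" or "wrist"; returns a dict with "pixels" (480x640x3 uint8, red, green, blue), "mtx" (3x3 intrinsics, pixels), "T" (4x4, takes a point from camera to world coordinates); the wrist camera has in their place "T_tool_cam" (4x4, takes a point from camera to tool coordinates, whose origin is the TCP and whose axes are the flange's). Camera axes: x right, y down, z forward; pixel columns grow to the right and rows downward; lengths in m; the calibration is good to about 2 mm. A picture is of the moment at which its call begins: read the wrist's pose just before it. There is no depth.
- order.hand_in(): hands the job in, once; it reports no verdict.
Trained networks look in the newest picture that a camera, given by its name, has taken for a name from the list of things; names that differ only in an ending like _2 or _b are one class to them, and where a whole thing is asked for, a point or a joint stands for the part that bears it (a point fixed in the world has none). Each returns a list of dicts, best first, with "score" (0 to 1); they miss things now and then, are a little off and sometimes report something else, mostly with a low value. They report only what shows in the picture. A call takes as long as a camera call. They do not tell look-alikes from the thing itself.
- models.silhouettes(camera, query): "region" (480x640 bool, what is visible of it) and "box" ([centre column, centre row, width, height] in pixels, round what is visible of it).
- models.place_of(camera, query): "position" ([row, column] in pixels: a listed point, or the origin of a listed thing).
The state is a dict: "t": time; "q": joint angles; "joint_vel": joint speeds; "joint_torque": joint torques, N m; "eef_pos": TCP position; "tool_rot": TCP orientation; "contact_force": force on the tool from outside, world axes, zero at the start; "torque": the same for the moment, N m; "gripper_width": opening from 0.0 (shut) to 1.0 (fully open).
Only numpy, scipy, OpenCV 4.12 (cv2) and the standard library are available. Lean on these libraries where they do the work, as an engineer would, in place of code of your own. Each camera call takes 0.05 s, during which the arm holds its last target.

## Working session

There is one attempt and no reset: what is moved stays moved. The work goes in short steps, Python scripts to look and compute and a tool call to move; the robot and the scene stay as the last step left them, time stands still between calls to the robot, and variables do not carry over. Pictures are saved under pics/ and viewed, and the job is handed in when it is done.

Besides the shell and the picture viewer there is one more tool, called after "Call:" as name(argument=value, ...) on one line, values as JSON. move_arm: Moves the arm, as the interface text tells. Its arguments: {"type":"object","properties":{"steps":{"type":"array"},"newtons":{"type":"number"}},"required":["steps"]}

```bash
mkdir -p pics; ls
python3 - <<'E'
from station import status,cams
import cv2
o=status.get_obs();print(o)
for n in ['scene','top','wrist']:
    c=cams.read_camera(n);cv2.imwrite(f'pics/{n}0.png',c['pixels'][:,:,::-1]);print(n,c['mtx'],c.get('T',c.get('T_tool_cam')))
E
```

```text
pics
{'t': 0.0, 'q': array([ 1.00090147,  0.47778458,  0.02232012,  1.55645716, -0.01150488,
        1.10929643, -0.08309923]), 'joint_vel': array([-1.42529642e-03, -7.32444450e-04,  6.68406221e-04, -1.71520395e-03,
        1.80129326e-04, -6.27177215e-05,  6.20140898e-05]), 'joint_torque': array([-9.05598990e-04, -5.96451187e+01,  1.60810813e+00, -2.81199950e+01,
        1.25837469e-02,  9.35324613e-03,  5.20702415e-06]), 'eef_pos': array([ 0.30050671, -0.60380414,  0.25533329]), 'tool_rot': array([-8.68866219e-04,  9.73456709e-01,  2.28869417e-01, -2.66653799e-04]), 'contact_force': array([-0.6936975 ,  0.00236282,  0.81692667]), 'torque': array([ 0.00475167, -0.03720525,  0.0398457 ]), 'gripper_width': 0.9998152131635324}
scene [[481.74517349   0.         316.8791547 ]
 [  0.         481.74517349 235.80278475]
 [  0.           0.           1.        ]] [[-0.2429549   0.74343708 -0.62311654  1.27006904]
 [ 0.96997553  0.17892307 -0.16472403  0.12074856]
 [-0.01097203 -0.64442831 -0.76458601  0.94922449]
 [ 0.          0.          0.          1.        ]]
top [[480.02475745   0.         321.4237605 ]
 [  0.         480.02475745 236.58104048]
 [  0.           0.           1.        ]] [[ 0.01365579 -0.99551974  0.0935626   0.4008664 ]
 [-0.99971436 -0.01175775  0.02080767 -0.09033206]
 [-0.01961436 -0.09382002 -0.99539594  1.42109409]
 [ 0.          0.          0.          1.        ]]
wrist [[392.59274938   0.         321.62151806]
 [  0.         392.59274938 242.55822359]
 [  0.           0.           1.        ]] [[-2.35285328e-04 -9.64488111e-01 -2.64126159e-01  6.75174055e-02]
 [ 9.99999870e-01 -1.07685910e-04 -4.97578574e-04 -1.16146233e-03]
 [ 4.51465953e-04 -2.64126242e-01  9.64488012e-01 -1.18552930e-01]
 [ 0.00000000e+00  0.00000000e+00  0.00000000e+00  1.00000000e+00]]
```

View pics/top0.png

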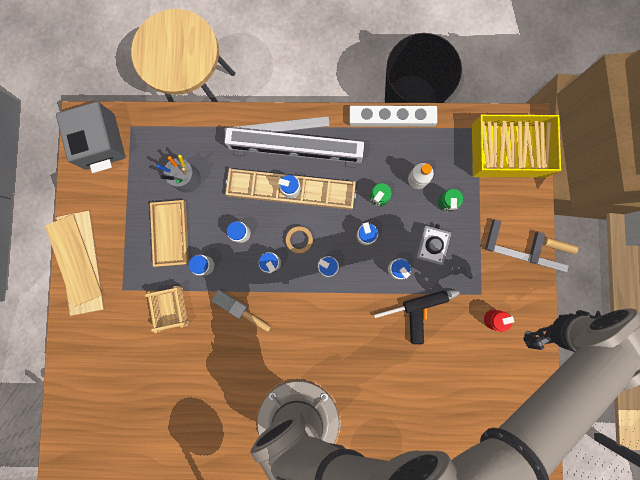

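View pics/scene0.png

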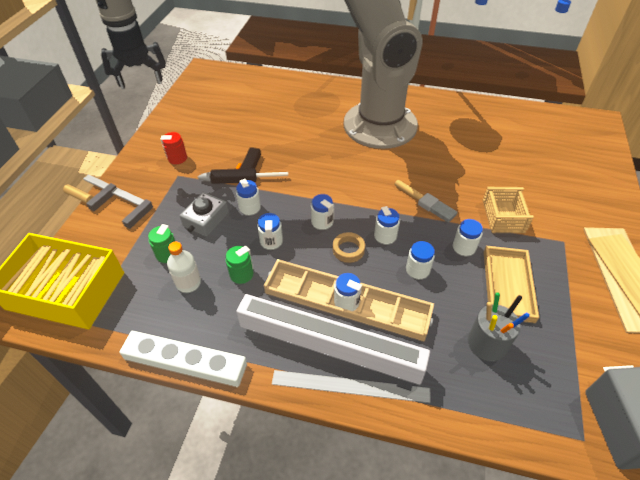

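Run:
```python
import cv2
im=cv2.imread('pics/top0.png')
cv2.imwrite('pics/topz.png',cv2.resize(im[205:305,170:430],None,fx=3,fy=3,interpolation=cv2.INTER_CUBIC))
cv2.imwrite('pics/topz2.png',cv2.resize(im[110:240,120:380],None,fx=3,fy=3,interpolation=cv2.INTER_CUBIC))
im=cv2.imread('pics/scene0.png')
cv2.imwrite('pics/scenez.png',cv2.resize(im[170:370,220:490],None,fx=2.9,fy=2.9,interpolation=cv2.INTER_CUBIC))
```

```text
(no output)
```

View pics/topz.png

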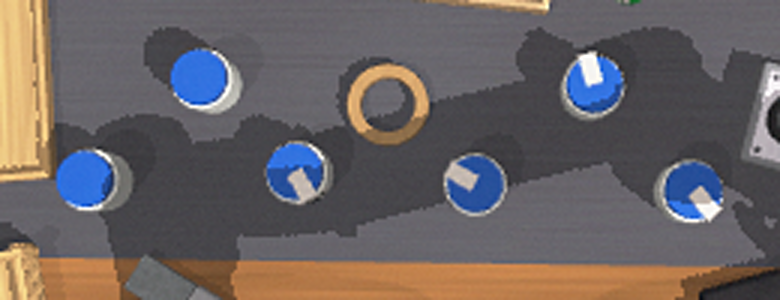

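View pics/topz2.png

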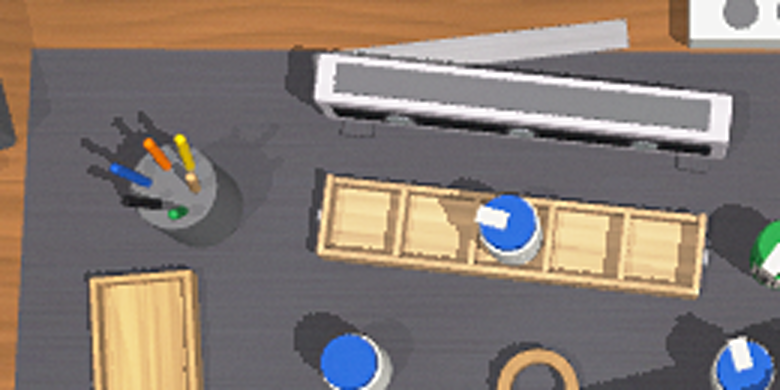

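View pics/scenez.png

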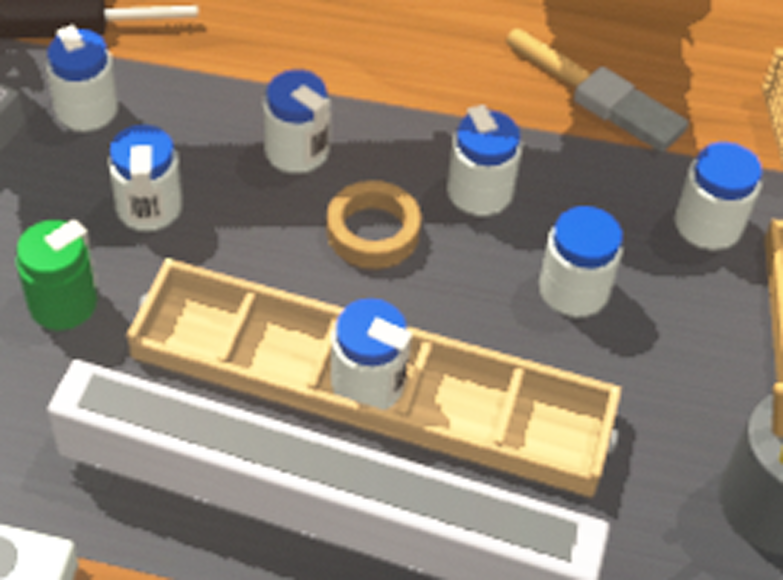

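```bash
cat > h.py <<'E'
import numpy as np,cv2
from scipy.optimize import least_squares
from scipy.spatial.transform import Rotation as R
from station import status,cams,models
def proj(P,c,T=None):
    T=c['T'] if T is None else T
    q=(np.asarray(P)-T[:3,3])@T[:3,:3]
    u=q@c['mtx'].T
    return u[...,:2]/u[...,2:]
def back(px,z,c,T=None):
    T=c['T'] if T is None else T
    px=np.atleast_2d(px).astype(float)
    d=np.c_[px,np.ones(len(px))]@np.linalg.inv(c['mtx']).T@T[:3,:3].T
    s=(z-T[2,3])/d[:,2:]
    return T[:3,3]+s*d
def toolT():
    o=status.get_obs();T=np.eye(4);q=o['tool_rot'];T[:3,:3]=R.from_quat([q[1],q[2],q[3],q[0]]).as_matrix();T[:3,3]=o['eef_pos'];return T
def snap(n,save=None):
    Tt=toolT() if n=='wrist' else None
    c=cams.read_camera(n)
    if n=='wrist': c['T']=Tt@c['T_tool_cam']
    if save: cv2.imwrite(f'pics/{save}.png',c['pixels'][:,:,::-1])
    return c
def hull_c(x,y,z0,c):
    a=np.linspace(0,2*np.pi,60,endpoint=False)
    P=np.concatenate([np.c_[x+.0265*np.cos(a),y+.0265*np.sin(a),np.full(60,z0+h)] for h in (.062,.078)])
    return cv2.convexHull(proj(P,c).astype(np.float32))
def cen(h):
    m=cv2.moments(h);return np.array([m['m10']/m['m00'],m['m01']/m['m00']]),m['m00']
def jars(c,z0=0.,minA=60,z0f=None):
    """blue lids -> list (x,y,label angle or None, px)"""
    im=c['pixels'];hsv=cv2.cvtColor(im,cv2.COLOR_RGB2HSV)
    m=cv2.inRange(hsv,(103,150,50),(125,255,255))
    n,l,st,_=cv2.connectedComponentsWithStats(m)
    out=[]
    for i in range(1,n):
        if st[i,4]<minA: continue
        pts=np.argwhere(l==i)[:,::-1].astype(np.float32)
        h=cv2.convexHull(pts);ce,A=cen(h)
        z=z0
        if z0f is not None: z=z0f(*back(ce,.08,c)[0][:2])
        p0=back(ce,z+.07,c)[0][:2]
        f=lambda p:cen(hull_c(p[0],p[1],z,c))[0]-ce
        p=least_squares(f,p0).x
        # tab: white pixels on lid top
        g=np.stack(np.meshgrid(np.linspace(-.024,.024,49),np.linspace(-.024,.024,49)),-1).reshape(-1,2)
        g=g[np.hypot(*g.T)<.024]
        u=proj(np.c_[g+p,np.full(len(g),z+.078)],c).astype(np.float32)
        s=cv2.remap(hsv,u[:,0].copy(),u[:,1].copy(),cv2.INTER_NEAREST).reshape(-1,3)
        w=s[:,1]<90
        ang=None
        if w.sum()>.06*len(g):
            mm=g[w].mean(0);ang=np.degrees(np.arctan2(mm[1],mm[0]))
        ph=cen(hull_c(p[0],p[1],z,c))[1]
        out.append((p[0],p[1],ang,ce,A/ph,w.mean()))
    return out
def st():
    o=status.get_obs();T=toolT()
    yaw=np.degrees(np.arctan2(T[1,1],T[0,1]))
    print('t %.1f tcp %s jawyaw %.1f grip %.2f F %s q7 %.2f'%(o['t'],np.round(o['eef_pos']*100,2),yaw,o['gripper_width'],np.round(o['contact_force'],1),o['q'][6]), 'z',np.round(T[:3,2],3))
E
python3 - <<'E'
from h import *
for n in ('top','scene'):
    c=snap(n)
    print(n)
    for j in jars(c): print(np.round(j[0],4),np.round(j[1],4),j[2],np.round(j[3]),round(j[4],2),round(j[5],2))
    for q in ['carrier','tray','reader_window','read_button_top','jar_a','bare_1','jar_in_middle','tape_roll','stick_box','marker_pot','glue_gun','glue_bottle']:
        for r in models.place_of(n,q)[:7]:
            p=r['position'];z={'reader_window':.05,'read_button_top':.063}.get(q,0)
            print(q,round(r['score'],2),np.round(p),np.round(back([p[1],p[0]],z,c)[0],4))
st()
E
```

```text
top
0.6785 0.0332 75.2849283494022 [289. 184.] 0.82 0.21
0.543 0.1817 None [236. 230.] 0.84 0.0
0.5401 -0.1927 15.889186848144512 [368. 233.] 0.83 0.22
0.4556 0.0887 -146.52921154723495 [268. 261.] 0.8 0.21
0.4454 0.287 None [198. 264.] 0.83 0.0
0.4453 -0.0817 60.16006150364761 [328. 266.] 0.8 0.21
0.4421 -0.285 -141.77189624745486 [401. 268.] 0.83 0.22
carrier 0.95 [192. 291.] [0.6666 0.0335 0.    ]
carrier 0.65 [242. 435.] [ 0.5214 -0.3959  0.    ]
tray 0.77 [236. 170.] [0.5314 0.3936 0.    ]
reader_window 0.77 [152. 293.] [0.7778 0.0242 0.05  ]
read_button_top 0.65 [243. 437.] [ 0.5153 -0.3879  0.063 ]
jar_a 0.89 [265. 275.] [0.4485 0.0758 0.    ]
jar_a 0.82 [234. 366.] [ 0.5443 -0.1944  0.    ]
jar_a 0.74 [269. 394.] [ 0.441  -0.2749  0.    ]
jar_a 0.74 [203. 450.] [ 0.6391 -0.441   0.    ]
jar_a 0.71 [197. 381.] [ 0.6545 -0.2381  0.    ]
jar_a 0.69 [266. 326.] [ 0.4461 -0.0763  0.    ]
jar_a 0.65 [320. 495.] [ 0.2978 -0.5676  0.    ]
bare_1 0.73 [232. 240.] [0.5453 0.1834 0.    ]
jar_in_middle 0.79 [187. 292.] [0.6828 0.0287 0.    ]
tape_roll 0.58 [240. 298.] [0.5237 0.0086 0.  
[... 1394 characters left out ...]
2869  0.    ]
jar_in_middle 0.61 [303. 347.] [ 0.6758  0.033  -0.    ]
jar_in_middle 0.48 [205. 199.] [ 0.4655 -0.4225  0.    ]
jar_in_middle 0.19 [207. 248.] [ 0.4413 -0.2907  0.    ]
tape_roll 0.76 [252. 347.] [0.5317 0.0035 0.    ]
tape_roll 0.31 [204. 200.] [ 0.4621 -0.4231  0.    ]
stick_box 0.94 [220. 501.] [0.3288 0.3741 0.    ]
stick_box 0.29 [208. 251.] [ 0.4406 -0.2814  0.    ]
marker_pot 0.57 [340. 485.] [0.6984 0.3434 0.    ]
glue_gun 0.91 [178. 235.] [ 0.3425 -0.3639  0.    ]
glue_gun 0.31 [203. 204.] [ 0.4562 -0.4144  0.    ]
glue_bottle 0.92 [283. 186.] [ 0.7125 -0.3513  0.    ]
t 1.4 tcp [ 30.08 -60.43  25.63] jawyaw -63.5 grip 1.00 F [-0.3  1.1  0.3] q7 -0.08 z [ 0. -0. -1.]
```

Run:
```python
from h import *
c=snap('top');s=snap('scene')
im=c['pixels'][:,:,::-1]
cv2.imwrite('pics/cr.png',cv2.resize(im[160:215,215:365],None,fx=5.3,fy=5.3,interpolation=cv2.INTER_CUBIC))
cv2.imwrite('pics/tr.png',cv2.resize(im[190:275,140:200],None,fx=7,fy=7,interpolation=cv2.INTER_CUBIC))
im=s['pixels'][:,:,::-1]
cv2.imwrite('pics/crs.png',cv2.resize(im[255:350,255:445],None,fx=4.2,fy=4.2,interpolation=cv2.INTER_CUBIC))
cv2.imwrite('pics/trs.png',cv2.resize(im[240:330,475:550],None,fx=6,fy=6,interpolation=cv2.INTER_CUBIC))
```

```text
(no output)
```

View pics/cr.png

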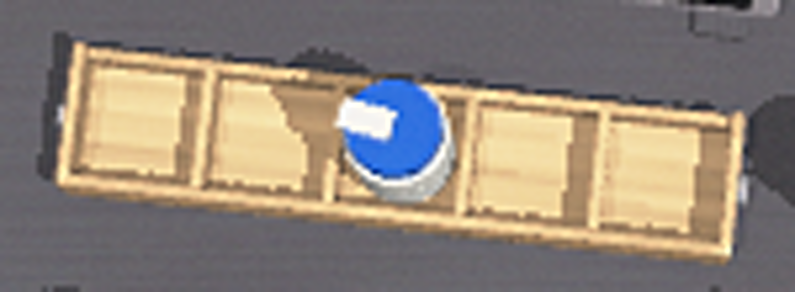

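View pics/tr.png

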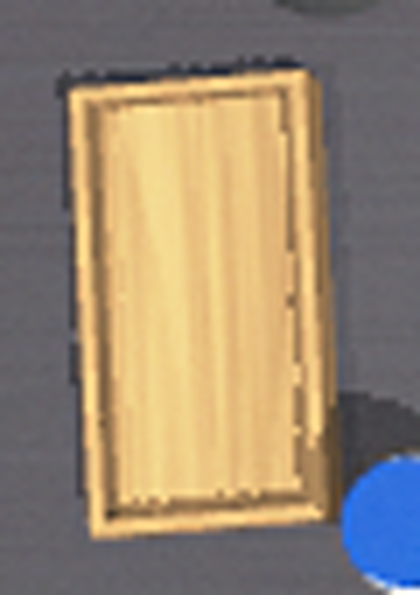

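View pics/crs.png

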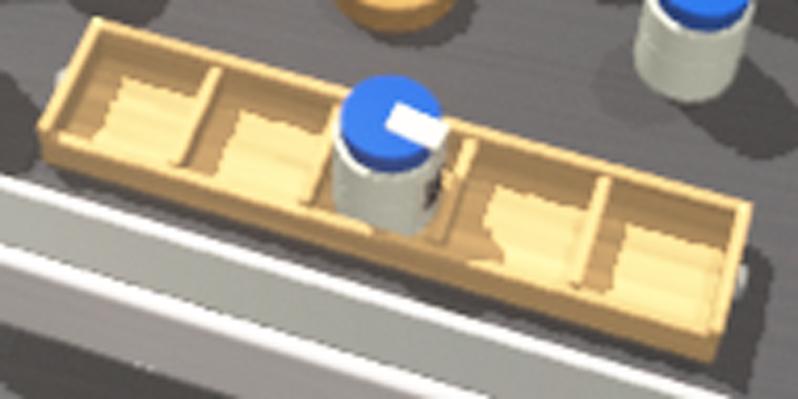

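View pics/trs.png

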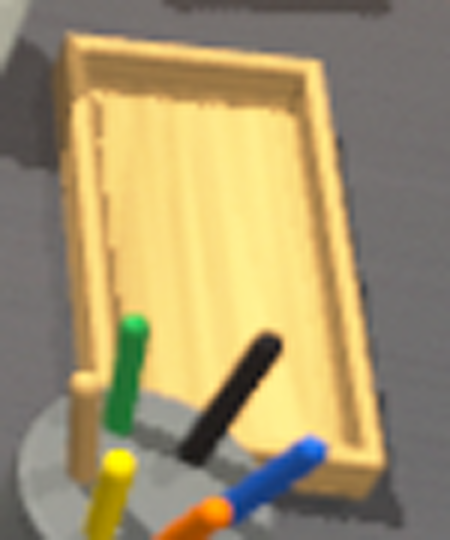

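Run:
```python
from h import *
c=snap('top');s=snap('scene')
def o(p,f,off): return (np.array(p)+.5)/f-.5+np.array(off)
def fit(obs,L,W,z,x0):
    # obs: list (cam,px,sx,sy)
    def pts(v):
        ca,sa=np.cos(v[2]),np.sin(v[2])
        return [np.array([v[0]+ca*sx*L/2-sa*sy*W/2,v[1]+sa*sx*L/2+ca*sy*W/2,z]) for _,_,sx,sy in obs]
    f=lambda v:np.concatenate([proj(p,ob[0])-ob[1] for p,ob in zip(pts(v),obs)])
    r=least_squares(f,x0);print(np.round(r.x[:2],4),'deg',np.degrees(r.x[2]).round(2));print(np.round(r.fun.reshape(-1,2),1).tolist())
C=[(c,o(p,5.3,(215,160)),a,b) for p,a,b in [((77,44),1,1),((745,113),1,-1),((728,253),-1,-1),((58,183),-1,1)]]
D=[(s,o(p,4.2,(255,255)),a,b) for p,a,b in [((98,20),-1,-1),((750,205),-1,1),((715,335),1,1),((42,127),1,-1)]]
for q in (C,D,C+D): fit(q,.080,.376,.034,[.67,.03,-.1])
C=[(c,o(p,7,(140,190)),a,b) for p,a,b in [((70,90),1,1),((310,70),1,-1),((330,518),-1,-1),((93,537),-1,1)]]
D=[(s,o(p,6,(475,240)),a,b) for p,a,b in [((68,38),-1,-1),((320,62),-1,1),((380,465),1,1)]]
for q in (C,D,C+D): fit(q,.190,.1,.024,[.53,.39,0])
st()
```

```text
[0.6748 0.0323] deg -5.47
[[-0.5, -0.3], [0.2, -0.1], [0.6, 0.3], [-0.4, 0.1]]
[0.6749 0.0314] deg -6.05
[[-0.7, -0.9], [0.4, 0.5], [1.2, 0.0], [-1.1, -0.2]]
[0.6749 0.0318] deg -5.79
[[-0.2, -0.6], [0.4, 0.2], [0.7, 0.6], [-0.2, -0.3], [-0.7, -0.6], [0.5, 0.2], [1.6, -0.3], [-1.0, 0.2]]
[0.5382 0.3902] deg 5.28
[[0.4, -0.1], [-0.4, 0.0], [0.1, 0.0], [-0.0, 0.0]]
[0.5388 0.3904] deg 4.83
[[-0.2, -0.7], [-0.0, 0.2], [0.2, 0.4]]
[0.5385 0.3904] deg 5.03
[[0.5, -0.3], [-0.3, -0.0], [-0.1, 0.0], [-0.2, -0.1], [-0.3, -0.7], [-0.2, 0.0], [0.3, 0.2]]
t 1.6 tcp [ 30.08 -60.43  25.63] jawyaw -63.5 grip 1.00 F [-0.  -0.2 -0.9] q7 -0.08 z [ 0. -0. -1.]
```

Call:
move_arm(steps=[1, 2.3, 4.0, 0, 0, 0, 8.5, 1, 2.3, 4.0, 0, 0, 0, 8.5, 1, 2.3, 4.0, 0, 0, 0, 8.5, 1, 2.3, 4.0, 0, 0, 0, 8.5, 1, 2.3, 4.0, 0, 0, 0, 8.5, 1, 2.3, 4.0, 0, 0, 0, 8.5, 1, 2.3, 4.0, 0, 0, 0, 8.5, 1, 2.3, 4.0, 0, 0, 0, 8.5], newtons=40)

```text
t: 2.45
eef_pos: [0.4854, -0.2827, 0.2567]
tool_rot: [0.0, 0.677, 0.736, -0.0]
contact_force: [0.2, -1.1, 0.1]
gripper_width: 0.999
```

Call:
move_arm(steps=[1, 2.3, 4.0, -0.5, 0, 0, 8.5, 1, 2.3, 4.0, -0.5, 0, 0, 8.5, 1, 2.3, 4.0, -0.5, 0, 0, 8.5, 1, 2.3, 4.0, -0.5, 0, 0, 8.5, 1, 2.3, 4.0, -0.5, 0, 0, 8.5, 1, 2.3, 4.0, -0.5, 0, 0, 8.5, 1, 2.3, 4.0, -0.5, 0, 0, 8.5, 1, 2.3, 4.0, -0.5, 0, 0, 8.5])

```text
t: 3.25
eef_pos: [0.6696, 0.037, 0.2162]
tool_rot: [0.0, 0.15, 0.989, -0.0]
contact_force: [2.0, -0.3, 1.1]
gripper_width: 1.0
```

Run:
```python
from h import *
st()
c=snap('wrist','w1')
for j in jars(c,z0=.006,minA=300): print(np.round(j[0],4),np.round(j[1],4),j[2],np.round(j[3]),round(j[4],2),round(j[5],2))
c=snap('top','top1')
for j in jars(c,z0=.0): print(np.round(j[0],4),np.round(j[1],4),j[2],np.round(j[3]),round(j[4],2),round(j[5],2))
st()
```

```text
t 3.2 tcp [66.96  3.7  21.62] jawyaw 72.8 grip 1.00 F [ 2.  -0.3  1.1] q7 0.83 z [ 0. -0. -1.]
0.5661 0.1698 91.26989550616327 [485.   6.] 0.09 0.87
0.6775 0.0332 73.30568231625331 [318. 250.] 0.93 0.21
0.5431 0.1817 None [236. 230.] 0.84 0.0
0.5399 -0.1925 15.207106710437667 [368. 233.] 0.82 0.22
0.4556 0.0887 -146.31343980625837 [268. 261.] 0.8 0.21
0.4449 0.2869 None [198. 264.] 0.81 0.0
0.4422 -0.285 -142.11545944227552 [401. 268.] 0.83 0.22
t 3.4 tcp [66.98  4.42 21.57] jawyaw 73.2 grip 1.00 F [-0.9  0.8 -0.3] q7 0.83 z [ 0.     0.006 -1.   ]
```

View pics/w1.png

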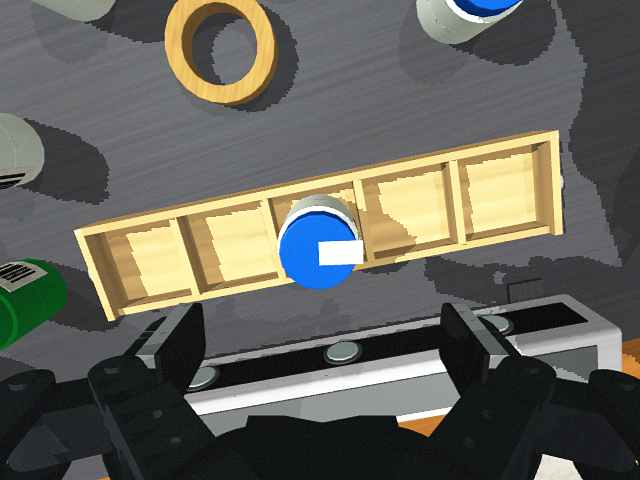

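```bash
cat > w.py <<'E'
import sys
from h import *
z0=float(sys.argv[1]); 
st()
c=snap('wrist',sys.argv[2])
for j in jars(c,z0=z0,minA=300): print('W',np.round(j[:2],4),j[2],np.round(j[3]),round(j[4],2),round(j[5],2))
if len(sys.argv)>3:
    c=snap('top',sys.argv[2]+'t')
    for j in jars(c,z0f=lambda x,y:.006 if x>.62 else 0): print('T',np.round(j[:2],4),j[2],np.round(j[3]),round(j[4],2),round(j[5],2))
st()
E
python3 w.py .006 w2
```

```text
t 3.4 tcp [66.98  4.42 21.57] jawyaw 73.2 grip 1.00 F [-0.9  0.8 -0.3] q7 0.83 z [ 0.     0.006 -1.   ]
W [0.5647 0.171 ] 90.96507499254494 [474.   9.] 0.13 0.8
W [0.6777 0.0332] 73.82721994022835 [306. 253.] 0.93 0.21
t 3.4 tcp [66.91  4.03 21.57] jawyaw 72.8 grip 1.00 F [ 0.3  0.3 -0.1] q7 0.83 z [-0.001  0.003 -1.   ]
```

Call:
move_arm(steps=[1, 0.35, -0.1, -3, 0, 0, 0.5, 1, 0.35, -0.1, -3, 0, 0, 0.5, 1, 0, 0, -3, 0, 0, 0, 1, 0, 0, -3, 0, 0, 0, 1, 0, 0, -3, 0, 0, 0, 1, 0, 0, 0, 0, 0, 0, 1, 0, 0, 0, 0, 0, 0, 1, 0, 0, 0, 0, 0, 0])

```text
t: 4.2
eef_pos: [0.677, 0.0334, 0.0685]
tool_rot: [0.001, 0.144, 0.99, 0.0]
contact_force: [-0.3, 0.0, 0.3]
gripper_width: 1.003
```

```bash
python3 w.py .006 w3
```

```text
t 4.2 tcp [67.7   3.34  6.85] jawyaw 73.4 grip 1.00 F [-0.3  0.   0.3] q7 0.76 z [ 0.003  0.    -1.   ]
W [0.6756 0.0338] 43.51405130862813 [317. 352.] 0.86 0.26
t 4.2 tcp [67.71  3.36  6.86] jawyaw 73.4 grip 1.00 F [-0.1  0.4  0.6] q7 0.76 z [ 0.003  0.    -1.   ]
```

View pics/w3.png

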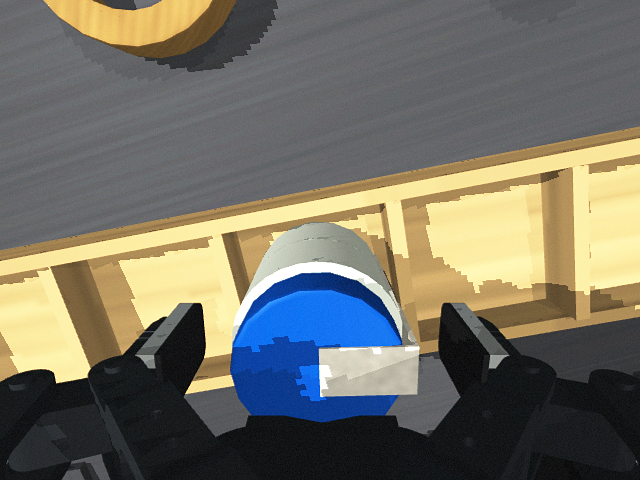

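Call:
move_arm(steps=[-1, 0, 0, 0, 0, 0, 0, -1, 0, 0, 0, 0, 0, 0, -1, 0, 0, 0, 0, 0, 0, -1, 0, 0, 0, 0, 0, 0, -1, 0, 0, 0, 0, 0, 0, -1, 0, 0, 0, 0, 0, 0, -1, 0, 0, 0, 0, 0, 0, -1, 0, 0, 0, 0, 0, 0], newtons=35)

```text
t: 5.05
eef_pos: [0.6764, 0.0336, 0.0677]
tool_rot: [0.001, 0.144, 0.99, -0.0]
contact_force: [-1.9, -0.8, 6.6]
gripper_width: 0.667
```

Call:
move_arm(steps=[-1, 0, 0, 1, 0, 0, 0, -1, -0.15, -0.18, 0.5, 0, 0, -7.9, -1, 0, 0, 0, 0, 0, -7.9, -1, 0, 0, 0, 0, 0, -7.9, -1, 0, 0, 0, 0, 0, -7.9, -1, 0, 0, 0, 0, 0, -7.9, -1, 0, 0, 0, 0, 0, -7.9, -1, 0, 0, 0, 0, 0, -7.9])

```text
t: 5.85
eef_pos: [0.6739, 0.0321, 0.0815]
tool_rot: [-0.0, 0.589, 0.808, -0.0]
contact_force: [-0.2, 0.4, -2.3]
gripper_width: 0.668
```

Call:
move_arm(steps=[-1, 0, 0, 0, 0, 0, -7.9, -1, 0, 0, 0, 0, 0, -7.9, -1, 0, 0, 0, 0, 0, -7.9, -1, 0, 0, 0, 0, 0, 0, -1, 0, 0, 0, 0, 0, 0, -1, 0, 0, 0, 0, 0, 0])

```text
t: 6.45
eef_pos: [0.6742, 0.032, 0.0813]
tool_rot: [-0.0, 0.74, 0.673, -0.0]
contact_force: [0.2, -0.1, -3.7]
gripper_width: 0.664
```

```bash
python3 w.py .021 w4
```

```text
t 6.5 tcp [67.42  3.2   8.13] jawyaw -5.4 grip 0.66 F [ 0.2 -0.1 -3.7] q7 -0.40 z [-0.  0. -1.]
W [0.6742 0.0353] -44.41500102479867 [321. 353.] 0.82 0.27
t 6.5 tcp [67.41  3.19  8.13] jawyaw -5.4 grip 0.66 F [-0.  -0.1 -2.8] q7 -0.40 z [-0.  0. -1.]
```

View pics/w4.png

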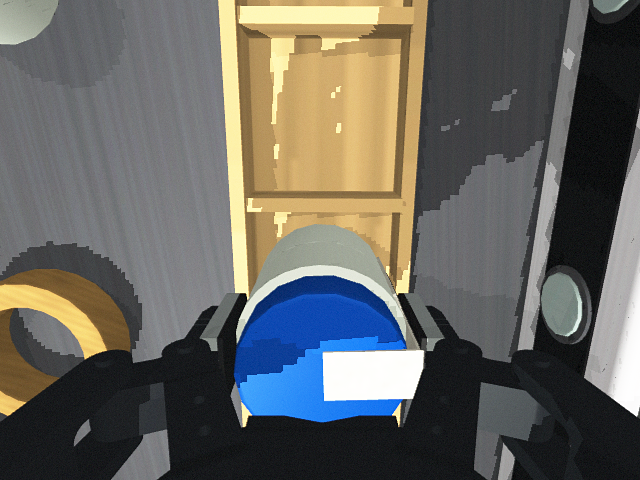

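Call:
move_arm(steps=[-1, 0, 0, -0.7, 0, 0, 0, -1, 0, 0, -0.6, 0, 0, 0, -1, 0, 0, -0.1, 0, 0, 0, 0.7, 0, 0, 0, 0, 0, 0, 1, 0, 0, 0, 0, 0, 0, 1, 0, 0, 0, 0, 0, 0, 1, 0, 0, 0, 0, 0, 0, 1, 0, 0, 0, 0, 0, 0])

```text
t: 7.3
eef_pos: [0.6743, 0.0319, 0.0673]
tool_rot: [-0.0, 0.74, 0.672, 0.0]
contact_force: [-0.4, -0.1, 0.6]
gripper_width: 1.0
```

Call:
move_arm(steps=[1, 0, 0, 0, 0, 0, 0, 1, 0, 0, 4, 0, 0, 0, 1, 0, 0, 5, 0, 0, 0, 1, 0, 0, 5, 0, 0, 0, 1, 0, 0, 0, 0, 0, 0, 1, 0, 0, 0, 0, 0, 0])

```text
t: 7.9
eef_pos: [0.6751, 0.032, 0.2092]
tool_rot: [0.001, 0.741, 0.672, 0.001]
contact_force: [-0.3, -0.2, -0.1]
gripper_width: 1.0
```

```bash
python3 w.py .006 w5 t
```

```text
t 7.9 tcp [67.51  3.2  20.92] jawyaw -5.6 grip 1.00 F [-0.3 -0.2 -0.1] q7 -0.36 z [ 0.004  0.    -1.   ]
W [0.5461 0.1718] 116.79534818325439 [73. 28.] 0.59 0.26
W [0.4815 0.0846] -172.21909713007256 [ 10. 190.] 0.17 0.73
W [0.6738 0.0316] -5.492572737994521 [319. 243.] 0.93 0.21
T [0.5431 0.1817] None [236. 230.] 0.84 0.0
T [ 0.5399 -0.1925] 15.207106710437667 [368. 233.] 0.82 0.22
T [0.4541 0.0995] -145.355621294897 [264. 262.] 0.39 0.49
T [0.445  0.2867] None [198. 264.] 0.81 0.0
T [ 0.4514 -0.0893] 99.74882009838592 [331. 264.] 0.42 0.46
T [ 0.4422 -0.285 ] -142.11545944227552 [401. 268.] 0.83 0.22
t 8.0 tcp [67.34  3.17 20.61] jawyaw -5.5 grip 1.00 F [-0.1 -0.5 -0.6] q7 -0.36 z [-0.002 -0.    -1.   ]
```

View pics/w5.png

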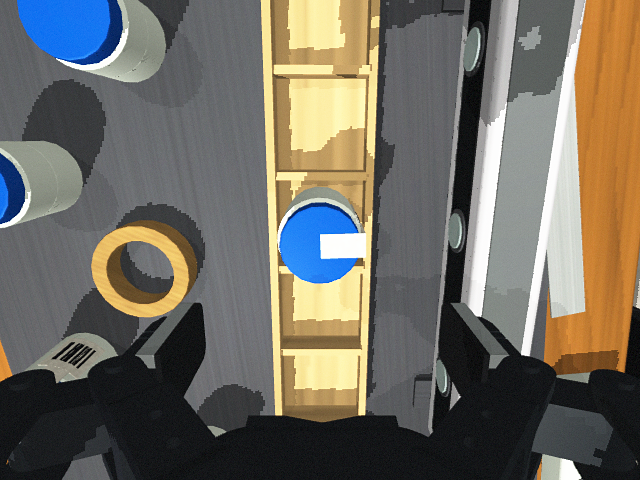

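Call:
move_arm(steps=[1, -2.2, -3.7, -0.5, 0, 0, 3.5, 1, -2.2, -3.8, -0.5, 0, 0, 3.5, 1, -2.2, -3.8, -0.5, 0, 0, 3.5, 1, -2.2, -3.8, -0.5, 0, 0, 3.5, 1, -2.2, -3.8, -0.5, 0, 0, 3.5, 1, -2.4, -3.7, -0.5, 0, 0, 3.5, 1, 0, 0, 0, 0, 0, 0, 1, 0, 0, 0, 0, 0, 0])

```text
t: 8.8
eef_pos: [0.5386, -0.1951, 0.1756]
tool_rot: [-0.002, 0.607, 0.795, -0.001]
contact_force: [0.3, 0.2, 0.6]
gripper_width: 0.998
```

```bash
python3 w.py .0 w6
```

```text
t 8.8 tcp [ 53.86 -19.51  17.56] jawyaw 15.3 grip 1.00 F [0.3 0.2 0.6] q7 0.36 z [-0.003  0.001 -1.   ]
W [ 0.4498 -0.0931] 154.41213233583625 [205.  23.] 0.44 0.45
W [ 0.5404 -0.1917] 14.377267293551018 [326. 250.] 0.93 0.21
W [ 0.4328 -0.274 ] -88.15789935560134 [125. 327.] 0.37 0.55
t 8.8 tcp [ 53.98 -19.35  17.61] jawyaw 15.4 grip 1.00 F [1.4 0.8 1.1] q7 0.36 z [-0.002  0.001 -1.   ]
```

View pics/w6.png

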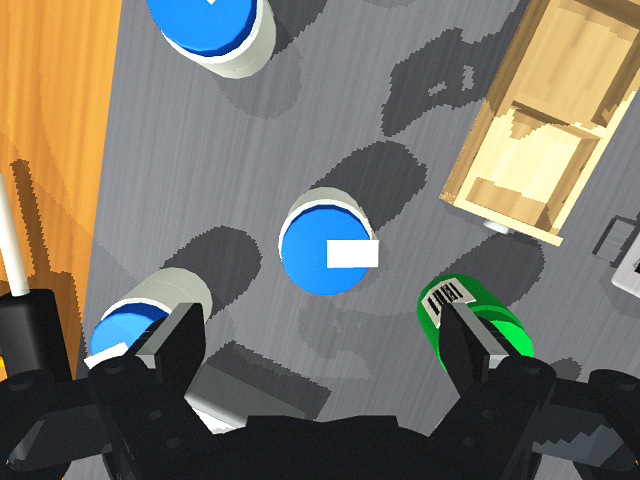

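Call:
move_arm(steps=[1, 0.1, 0.15, -3.5, 0, 0, -0.5, 1, 0, 0, -4, 0, 0, 0, 1, 0, 0, -3.5, 0, 0, 0, 1, 0, 0, -0.5, 0, 0, 0, 1, 0, 0, 0, 0, 0, 0, -1, 0, 0, 0, 0, 0, 0, -1, 0, 0, 0, 0, 0, 0, -1, 0, 0, 0, 0, 0, 0])

```text
t: 9.65
eef_pos: [0.5423, -0.1928, 0.0644]
tool_rot: [0.001, 0.609, 0.793, 0.0]
contact_force: [-0.6, 1.2, 5.0]
gripper_width: 0.665
```

Call:
move_arm(steps=[-1, 0, 0, 0, 0, 0, 0, -1, 0, 0, 0, 0, 0, 0, -1, 0, 0, 0, 0, 0, 0, -1, 0, 0, 0, 0, 0, 0])

```text
t: 10.05
eef_pos: [0.5424, -0.1928, 0.0644]
tool_rot: [0.001, 0.609, 0.793, 0.0]
contact_force: [-1.6, 0.9, 5.7]
gripper_width: 0.664
```

```bash
python3 w.py .0 w7
```

```text
t 10.1 tcp [ 54.24 -19.28   6.44] jawyaw 14.9 grip 0.66 F [-1.6  0.9  5.7] q7 0.28 z [ 0.003 -0.001 -1.   ]
W [ 0.5375 -0.1832] -2.4963993864984113 [313. 326.] 0.56 0.25
t 10.1 tcp [ 54.23 -19.28   6.44] jawyaw 14.9 grip 0.67 F [-1.9  1.2  5.2] q7 0.28 z [ 0.003 -0.001 -1.   ]
```

View pics/w7.png

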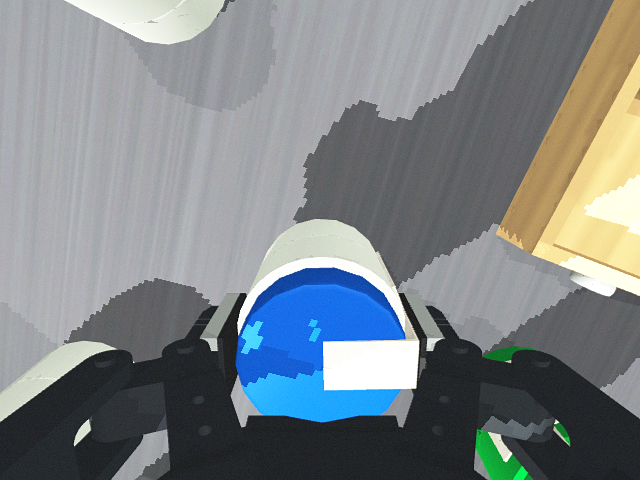

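Call:
move_arm(steps=[-1, 0, 0, 4, 0, 0, 0, -1, 0, 0, 4.5, 0, 0, 0, -1, 2.5, 3.0, 2, 0, 0, -4, -1, 2.5, 3.0, 0, 0, 0, -4, -1, 2.5, 3.0, 0, 0, 0, -4, -1, 2.5, 3.0, 0, 0, 0, -4, -1, 2.5, 3.1, 0, 0, 0, -4.6, -1, 0, 0, 0, 0, 0, 0])

```text
t: 10.9
eef_pos: [0.6692, -0.0332, 0.1684]
tool_rot: [-0.001, 0.739, 0.674, 0.003]
contact_force: [-0.7, 0.9, -3.3]
gripper_width: 0.664
```

```bash
python3 w.py .105 w8
```

```text
t 10.9 tcp [66.92 -3.32 16.84] jawyaw -5.3 grip 0.66 F [-0.7  0.9 -3.3] q7 -0.26 z [ 0.004  0.005 -1.   ]
W [0.6743 0.0315] -90.74347408637239 [318. 141.] 0.25 0.42
W [ 0.6692 -0.0299] -25.21083183263236 [321. 348.] 0.88 0.23
W [ 0.5706 -0.0266] -172.81887551217366 [  8. 362.] 0.03 0.94
t 10.9 tcp [66.75 -3.69 16.8 ] jawyaw -5.3 grip 0.67 F [-1.  -0.3 -3.4] q7 -0.26 z [ 0.002  0.003 -1.   ]
```

View pics/w8.png

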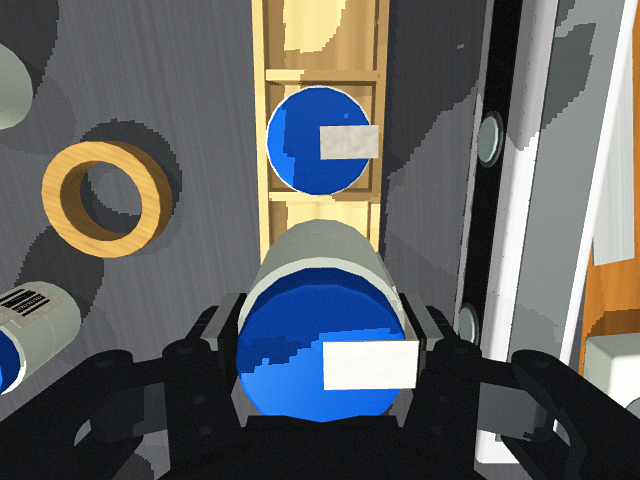

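Call:
move_arm(steps=[-1, 0, 0, -3, 0, 0, 0, -1, 0, 0, -2.5, 0, 0, 0, -1, 0, 0, 0, 0, 0, 0, -1, 0, 0, 0, 0, 0, 0, -1, 0, 0, 0, 0, 0, 0])

```text
t: 11.45
eef_pos: [0.6672, -0.0421, 0.1142]
tool_rot: [0.001, 0.741, 0.671, 0.001]
contact_force: [-0.3, -0.1, -3.9]
gripper_width: 0.661
```

```bash
python3 w.py .048 w9
```

```text
t 11.4 tcp [66.72 -4.21 11.42] jawyaw -5.7 grip 0.66 F [-0.3 -0.1 -3.9] q7 -0.27 z [ 0.003 -0.    -1.   ]
W [0.6738 0.029 ] -28.731234739008197 [320. 115.] 0.49 0.26
W [ 0.6671 -0.0404] -21.282452378161583 [321. 348.] 0.92 0.23
t 11.5 tcp [66.74 -4.2  11.43] jawyaw -5.7 grip 0.67 F [-0.2 -0.1 -4.3] q7 -0.27 z [ 0.003 -0.    -1.   ]
```

View pics/w9.png

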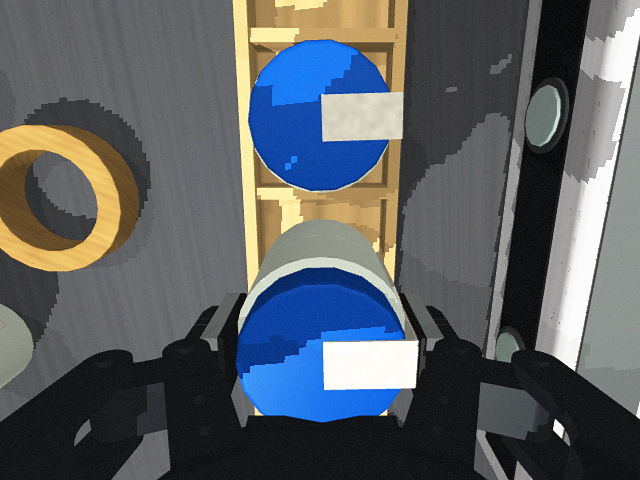

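Call:
move_arm(steps=[-1, 0, 0, -2, 0, 0, 0, -1, 0, 0, -1.5, 0, 0, 0, -1, 0, 0, -0.9, 0, 0, 0, -1, 0, 0, 0, 0, 0, 0, -1, 0, 0, 0, 0, 0, 0])

```text
t: 12.0
eef_pos: [0.6663, -0.0416, 0.0692]
tool_rot: [0.0, 0.741, 0.671, -0.0]
contact_force: [-3.1, -0.0, 4.2]
gripper_width: 0.661
```

Call:
move_arm(steps=[0.6, 0, 0, 0, 0, 0, 0, 1, 0, 0, 0, 0, 0, 0, 1, 0, 0, 0, 0, 0, 0, 1, 0, 0, 0, 0, 0, 0, 1, 0, 0, 5, 0, 0, 0, 1, 0, 0, 5, 0, 0, 0, 1, 0, 0, 3, 0, 0, 0, 1, 0, 0, 0, 0, 0, 0])

```text
t: 12.8
eef_pos: [0.6695, -0.0415, 0.2043]
tool_rot: [0.003, 0.741, 0.671, 0.004]
contact_force: [0.1, -0.4, 0.4]
gripper_width: 1.0
```

```bash
python3 w.py .006 w10 t
```

```text
t 12.8 tcp [66.95 -4.15 20.43] jawyaw -5.7 grip 1.00 F [ 0.1 -0.4  0.4] q7 -0.25 z [ 0.01  0.   -1.  ]
W [0.6739 0.0316] -3.3308492259557427 [315. 125.] 0.94 0.21
W [ 0.6661 -0.0399] -5.47072444249461 [314. 242.] 0.93 0.21
W [ 0.4617 -0.0841] 174.07142085385172 [ 25. 332.] 0.42 0.46
T [0.6711 0.0437] -79.30373241643453 [285. 186.] 0.31 0.37
T [0.5431 0.1817] None [236. 230.] 0.84 0.0
T [0.4556 0.0887] -146.25352512870677 [268. 261.] 0.8 0.21
T [0.445  0.2867] None [198. 264.] 0.81 0.0
T [ 0.4422 -0.285 ] -142.11545944227552 [401. 268.] 0.83 0.22
t 12.9 tcp [66.65 -4.16 19.9 ] jawyaw -5.6 grip 1.00 F [-0.4 -1.1 -1.1] q7 -0.25 z [ 0.002 -0.    -1.   ]
```

View pics/w10.png

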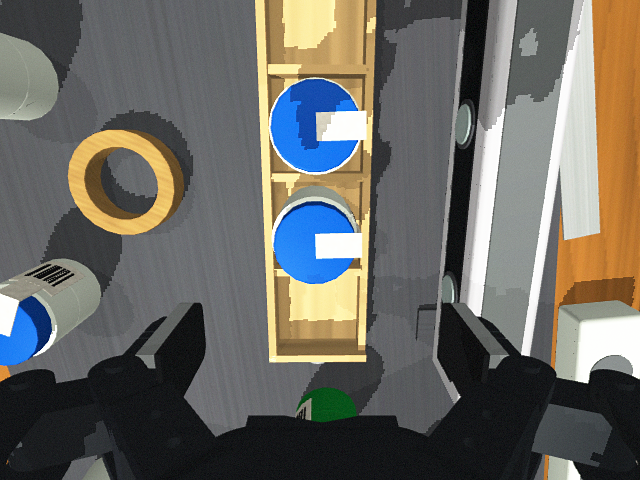

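Call:
move_arm(steps=[1, -1.4, -1.5, 0, 0, 0, -8.4, 1, -1.4, -1.5, 0, 0, 0, -8.4, 1, -1.4, -1.5, 0, 0, 0, -8.4, 1, -1.4, -1.5, 0, 0, 0, -8.4, 1, -1.4, -1.5, 0, 0, 0, -8.4, 1, -1.4, -1.5, 0, 0, 0, -8.4, 1, -1.4, -1.5, 0, 0, 0, -8.4, 1, -1.4, -1.5, 0, 0, 0, -8.4])

```text
t: 13.7
eef_pos: [0.5525, -0.162, 0.1963]
tool_rot: [-0.0, 0.989, 0.146, -0.002]
contact_force: [0.1, -0.2, -0.3]
gripper_width: 1.002
```

Call:
move_arm(steps=[1, -1.4, -1.5, -0.5, 0, 0, -8.4, 1, -1.4, -1.5, -0.5, 0, 0, -8.4, 1, -1.4, -1.5, -0.5, 0, 0, -8.4, 1, -1.4, -1.5, -0.5, 0, 0, -8.4, 1, -1.4, -1.5, 0, 0, 0, -8.4, 1, -1.4, -1.5, 0, 0, 0, -8.4, 1, -1.4, -1.5, 0, 0, 0, -8.4, 1, -1.4, -1.5, 0, 0, 0, -8.4])

```text
t: 14.5
eef_pos: [0.4405, -0.2817, 0.1766]
tool_rot: [0.0, 0.905, -0.426, -0.002]
contact_force: [-0.1, 0.3, 0.7]
gripper_width: 1.001
```

Call:
move_arm(steps=[1, 0, 0, 0, 0, 0, 0, 1, 0, 0, 0, 0, 0, 0])

```text
t: 14.7
eef_pos: [0.4417, -0.2811, 0.1772]
tool_rot: [0.0, 0.907, -0.422, -0.001]
contact_force: [1.1, 0.7, -0.1]
gripper_width: 0.999
```

```bash
python3 w.py .0 w11
```

```text
t 14.7 tcp [ 44.17 -28.11  17.72] jawyaw -139.9 grip 1.00 F [ 1.1  0.7 -0.1] q7 -1.86 z [-0.002  0.001 -1.   ]
W [ 0.4419 -0.2833] -140.8598164669859 [325. 246.] 0.93 0.21
t 14.8 tcp [ 44.23 -28.07  17.74] jawyaw -139.9 grip 1.00 F [0.3 0.1 0.6] q7 -1.86 z [-0.001  0.001 -1.   ]
```

View pics/w11.png

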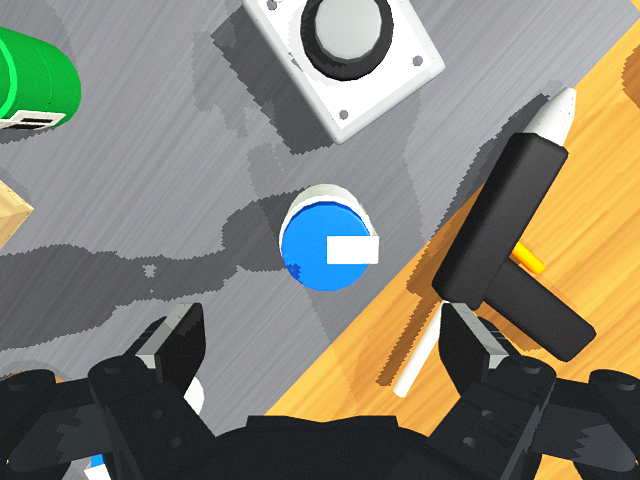

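Call:
move_arm(steps=[1, 0, -0.2, -3.5, 0, 0, -0.8, 1, 0, 0, -4, 0, 0, 0, 1, 0, 0, -3.3, 0, 0, 0, 1, 0, 0, -0.6, 0, 0, 0, 1, 0, 0, 0, 0, 0, 0, -1, 0, 0, 0, 0, 0, 0, -1, 0, 0, 0, 0, 0, 0, -1, 0, 0, 0, 0, 0, 0])

```text
t: 15.55
eef_pos: [0.4433, -0.2843, 0.0662]
tool_rot: [-0.0, 0.903, -0.429, 0.002]
contact_force: [-1.2, 0.3, 6.0]
gripper_width: 0.665
```

Call:
move_arm(steps=[-1, 0, 0, 0, 0, 0, 0, -1, 0, 0, 0, 0, 0, 0, -1, 0, 0, 0, 0, 0, 0])

```text
t: 15.85
eef_pos: [0.4433, -0.2843, 0.0662]
tool_rot: [-0.0, 0.903, -0.429, 0.002]
contact_force: [-1.5, 1.1, 5.4]
gripper_width: 0.665
```

Call:
move_arm(steps=[-1, 0, 0, 4, 0, 0, 0, -1, 0, 0, 4.5, 0, 0, 8.4, -1, 1.5, 1.1, 1, 0, 0, 8.4, -1, 1.5, 1.2, 0.5, 0, 0, 8.4, -1, 1.5, 1.2, 0, 0, 0, 8.4, -1, 1.5, 1.2, 0, 0, 0, 8.4, -1, 1.5, 1.2, 0, 0, 0, 8.4, -1, 1.5, 1.2, 0, 0, 0, 8.4])

```text
t: 16.65
eef_pos: [0.5328, -0.2121, 0.1654]
tool_rot: [0.0, 0.997, 0.072, 0.001]
contact_force: [0.1, -0.5, -2.9]
gripper_width: 0.666
```

Call:
move_arm(steps=[-1, 1.5, 1.2, 0, 0, 0, 8.4, -1, 1.5, 1.2, 0, 0, 0, 8.4, -1, 1.5, 1.2, 0, 0, 0, 8.4, -1, 1.5, 1.2, 0, 0, 0, 8.4, -1, 1.5, 1.2, 0, 0, 0, 8.4, -1, 1.5, 1.2, 0, 0, 0, 8.4, -1, 1.5, 1.2, 0, 0, 0, 8.4, -1, 1.5, 1.2, 0, 0, 0, 8.4])

```text
t: 17.45
eef_pos: [0.6526, -0.1164, 0.1652]
tool_rot: [0.001, 0.791, 0.612, -0.0]
contact_force: [-0.7, 0.4, -2.6]
gripper_width: 0.665
```

Call:
move_arm(steps=[-1, 0.7, 0.2, -1, 0, 0, 8.4, -1, 0, 0, -3, 0, 0, 0, -1, 0, 0, 0, 0, 0, 0, -1, 0, 0, 0, 0, 0, 0, -1, 0, 0, 0, 0, 0, 0])

```text
t: 17.95
eef_pos: [0.6599, -0.115, 0.126]
tool_rot: [0.001, 0.746, 0.666, 0.0]
contact_force: [-0.5, 0.0, -3.5]
gripper_width: 0.661
```

```bash
python3 w.py .05 w12
```

```text
t 17.9 tcp [ 65.99 -11.5   12.6 ] jawyaw -6.5 grip 0.66 F [-0.5  0.  -3.5] q7 -0.18 z [ 0.002 -0.001 -1.   ]
W [ 0.6664 -0.0427] 29.540691927907673 [316. 113.] 0.5 0.26
W [ 0.6591 -0.1187] -14.554004700732321 [321. 347.] 1.07 0.23
t 18.0 tcp [ 66.01 -11.49  12.62] jawyaw -6.5 grip 0.66 F [-0.4  0.8 -2.5] q7 -0.18 z [ 0.002 -0.001 -1.   ]
```

View pics/w12.png

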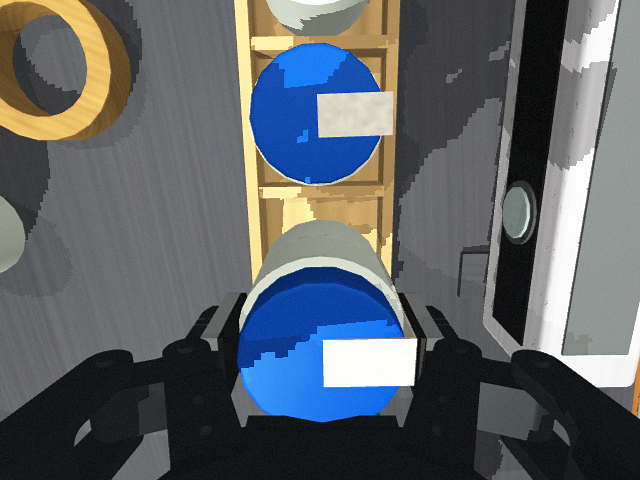

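Call:
move_arm(steps=[-1, 0, 0, -3, 0, 0, 0.5, -1, 0, 0, -1.5, 0, 0, 0, -1, 0, 0, -1.0, 0, 0, 0, -1, 0, 0, 0, 0, 0, 0, -1, 0, 0, 0, 0, 0, 0])

```text
t: 18.5
eef_pos: [0.6595, -0.1147, 0.0705]
tool_rot: [0.0, 0.743, 0.669, -0.0]
contact_force: [-4.1, 0.1, 5.5]
gripper_width: 0.663
```

Call:
move_arm(steps=[0.6, 0, 0, 0, 0, 0, 0, 1, 0, 0, 0, 0, 0, 0, 1, 0, 0, 0, 0, 0, 0, 1, 0, 0, 0, 0, 0, 0, 1, 0, 0, 5, 0, 0, 0, 1, 0, 0, 5, 0, 0, 0, 1, 0, 0, 2, 0, 0, 0, 1, 0, 0, 0, 0, 0, 0])

```text
t: 19.3
eef_pos: [0.6618, -0.1148, 0.1939]
tool_rot: [0.003, 0.743, 0.669, 0.003]
contact_force: [0.6, 0.4, 0.7]
gripper_width: 1.003
```

```bash
python3 w.py .006 w13
```

```text
t 19.3 tcp [ 66.18 -11.48  19.39] jawyaw -6.0 grip 1.00 F [0.6 0.4 0.7] q7 -0.16 z [ 0.008 -0.001 -1.   ]
W [0.6723 0.0131] 75.8718561188104 [315.  15.] 0.26 0.6
W [ 0.6661 -0.0399] -4.225222906656538 [314. 121.] 0.94 0.2
W [ 0.4736 -0.0842] -162.41507455816907 [  9. 231.] 0.14 0.78
W [ 0.6589 -0.114 ] -5.964677582409786 [316. 248.] 0.94 0.21
t 19.4 tcp [ 66.03 -11.47  19.11] jawyaw -6.0 grip 1.00 F [-0.3 -0.8 -0.3] q7 -0.16 z [ 0.004 -0.    -1.   ]
```

Call:
move_arm(steps=[1, -2.7, 0.4, 0, 0, 0, 8.5, 1, -2.7, 0.4, 0, 0, 0, 8.5, 1, -2.7, 0.4, 0, 0, 0, 8.5, 1, -2.7, 0.4, 0, 0, 0, 8.5, 1, -2.7, 0.4, 0, 0, 0, 8.5, 1, -2.7, 0.4, 0, 0, 0, 8.5, 1, -2.7, 0.4, 0, 0, 0, 8.5, 1, -2.7, 0.4, 0, 0, 0, 8.5])

```text
t: 20.15
eef_pos: [0.4409, -0.0824, 0.1877]
tool_rot: [-0.002, 0.238, 0.971, 0.0]
contact_force: [-0.3, -0.4, 0.2]
gripper_width: 1.001
```

Call:
move_arm(steps=[1, 0, 0, -1, 0, 0, 3, 1, 0, 0, 0, 0, 0, 0, 1, 0, 0, 0, 0, 0, 0, 1, 0, 0, 0, 0, 0, 0])

```text
t: 20.55
eef_pos: [0.4437, -0.0825, 0.1792]
tool_rot: [-0.0, 0.217, 0.976, 0.0]
contact_force: [-0.3, -0.3, 0.3]
gripper_width: 1.001
```

```bash
python3 w.py .0 w14 t
```

```text
t 20.6 tcp [44.37 -8.25 17.92] jawyaw 65.0 grip 1.00 F [-0.3 -0.3  0.3] q7 0.98 z [-0.     0.001 -1.   ]
W [0.4546 0.0855] 152.8687558077255 [600. 145.] 0.78 0.33
W [ 0.4456 -0.0807] 59.69148408455167 [323. 253.] 0.94 0.21
T [0.6727 0.0309] -5.1656700110429155 [289. 185.] 0.81 0.21
T [ 0.6651 -0.0406] -4.786422017629407 [314. 188.] 0.81 0.2
T [ 0.6583 -0.1145] -7.829555003650115 [340. 191.] 0.8 0.21
T [0.5426 0.1816] None [236. 230.] 0.81 0.0
T [0.4556 0.0887] -146.31343980625837 [268. 261.] 0.8 0.21
T [0.4449 0.2868] None [198. 264.] 0.81 0.0
t 20.6 tcp [44.38 -8.25 17.93] jawyaw 65.0 grip 1.00 F [ 0.1 -1.2 -0.2] q7 0.98 z [ 0.  0. -1.]
```

View pics/w14.png

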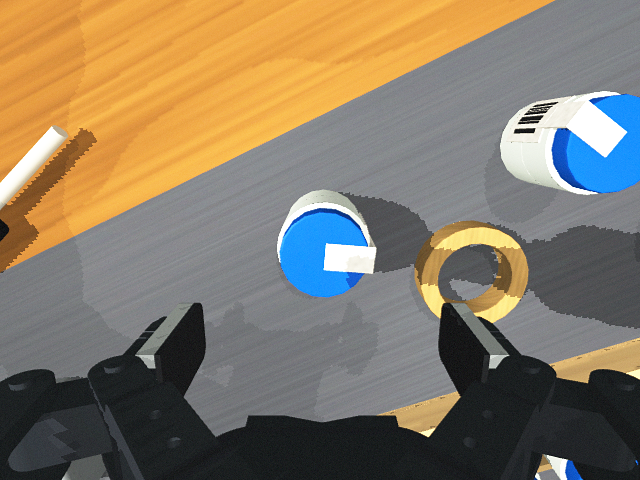

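View pics/w13.png

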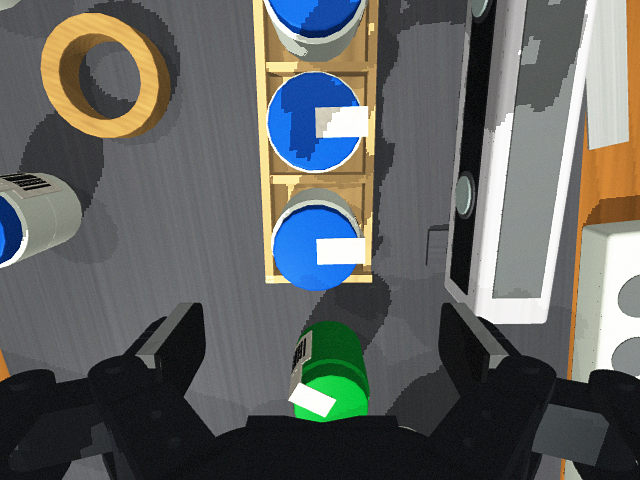

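Call:
move_arm(steps=[1, 0.1, 0.15, -3.5, 0, 0, -5, 1, 0, 0, -4, 0, 0, 0, 1, 0, 0, -3.5, 0, 0, 0, 1, 0, 0, -0.7, 0, 0, 0, 1, 0, 0, 0, 0, 0, 0, -1, 0, 0, 0, 0, 0, 0, -1, 0, 0, 0, 0, 0, 0, -1, 0, 0, 0, 0, 0, 0])

```text
t: 21.45
eef_pos: [0.4455, -0.0814, 0.0641]
tool_rot: [0.002, 0.259, 0.966, -0.0]
contact_force: [-0.7, 0.4, 7.1]
gripper_width: 0.663
```

Call:
move_arm(steps=[-1, 0, 0, 0, 0, 0, 0, -1, 0, 0, 0, 0, 0, 0, -1, 0, 0, 0, 0, 0, 0])

```text
t: 21.75
eef_pos: [0.4455, -0.0814, 0.0641]
tool_rot: [0.002, 0.259, 0.966, -0.0]
contact_force: [-1.9, 0.4, 5.8]
gripper_width: 0.663
```

Call:
move_arm(steps=[-1, 0, 0, 4, 0, 0, 0, -1, 0, 0, 5, 0, 0, 0, -1, 2.9, 2.3, 2, 0, 0, -8.2, -1, 3, 2.3, 0, 0, 0, -8.2, -1, 3, 2.3, 0, 0, 0, -8.2, -1, 3, 2.3, 0, 0, 0, -8.2, -1, 3, 2.3, 0, 0, 0, -8.2, -1, 3, 2.4, 0, 0, 0, -8.2])

```text
t: 22.55
eef_pos: [0.6244, 0.0584, 0.1734]
tool_rot: [0.0, 0.64, 0.769, 0.0]
contact_force: [0.8, -0.6, -2.5]
gripper_width: 0.666
```

Call:
move_arm(steps=[-1, 3, 2.4, 0, 0, 0, -8.2, -1, 2.8, 2.4, 0, 0, 0, -8.3, -1, 0, 0, -2, 0, 0, 0, -1, 0, 0, -3, 0, 0, 0, -1, 0, 0, 0, 0, 0, 0, -1, 0, 0, 0, 0, 0, 0, -1, 0, 0, 0, 0, 0, 0])

```text
t: 23.25
eef_pos: [0.6822, 0.1058, 0.1245]
tool_rot: [0.001, 0.741, 0.671, 0.001]
contact_force: [0.3, 0.2, -1.3]
gripper_width: 0.663
```

```bash
python3 w.py .06 w15
```

```text
t 23.2 tcp [68.22 10.58 12.45] jawyaw -5.7 grip 0.66 F [ 0.3  0.2 -1.3] q7 -0.52 z [ 0.003  0.001 -1.   ]
W [0.6073 0.1749] -158.9143614936563 [ 22. 154.] 0.12 0.83
W [0.6822 0.1082] -25.83754168197334 [321. 349.] 0.89 0.23
t 23.3 tcp [68.23 10.59 12.46] jawyaw -5.7 grip 0.66 F [ 0.8 -0.4 -2.3] q7 -0.52 z [ 0.003  0.001 -1.   ]
```

View pics/w15.png

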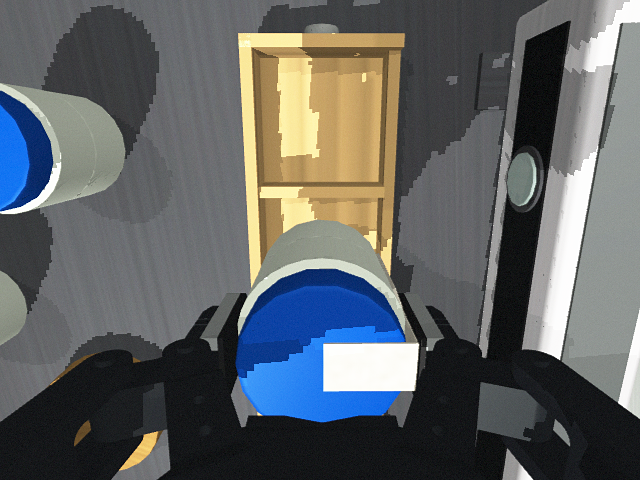

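Call:
move_arm(steps=[-1, 0, 0, -3, 0, 0, 0, -1, 0, 0, -1.5, 0, 0, 0, -1, 0, 0, -1.1, 0, 0, 0, -1, 0, 0, 0, 0, 0, 0, -1, 0, 0, 0, 0, 0, 0])

```text
t: 23.8
eef_pos: [0.6814, 0.1062, 0.0676]
tool_rot: [0.0, 0.741, 0.671, 0.0]
contact_force: [-3.3, -0.5, 5.7]
gripper_width: 0.665
```

Call:
move_arm(steps=[0.6, 0, 0, 0, 0, 0, 0, 1, 0, 0, 0, 0, 0, 0, 1, 0, 0, 0, 0, 0, 0, 1, 0, 0, 0, 0, 0, 0, 1, 0, 0, 5, 0, 0, 0, 1, 0, 0, 5, 0, 0, 0, 1, 0, 0, 2, 0, 0, 0, 1, 0, 0, 0, 0, 0, 0])

```text
t: 24.6
eef_pos: [0.6837, 0.1066, 0.191]
tool_rot: [0.002, 0.741, 0.671, 0.003]
contact_force: [0.6, 0.5, -0.2]
gripper_width: 1.0
```

```bash
python3 w.py .006 w16 t
```

```text
t 24.6 tcp [68.37 10.66 19.1 ] jawyaw -5.7 grip 1.00 F [ 0.6  0.5 -0.2] q7 -0.50 z [ 0.008  0.002 -1.   ]
W [0.5464 0.1817] None [ 68. 147.] 0.9 0.0
W [0.681  0.1065] -6.907345291150359 [316. 251.] 0.93 0.21
W [0.4827 0.0882] -156.28204893752627 [ 10. 307.] 0.16 0.74
W [0.6737 0.031 ] -5.544833165885615 [317. 359.] 0.93 0.21
W [ 0.6701 -0.0138] -94.4192964181037 [318. 416.] 0.06 0.82
T [0.6727 0.0309] -5.1656700110429155 [289. 185.] 0.81 0.21
T [ 0.6651 -0.0406] -4.786422017629407 [314. 188.] 0.81 0.2
T [ 0.6582 -0.1144] -7.71335995136307 [340. 191.] 0.8 0.21
T [0.5405 0.1904] 91.70019434896743 [233. 231.] 0.48 0.32
T [0.4449 0.2868] None [198. 264.] 0.81 0.0
t 24.7 tcp [68.11 10.57 18.62] jawyaw -5.6 grip 1.00 F [-0.1 -0.6 -0.8] q7 -0.50 z [ 0. -0. -1.]
```

View pics/w16.png

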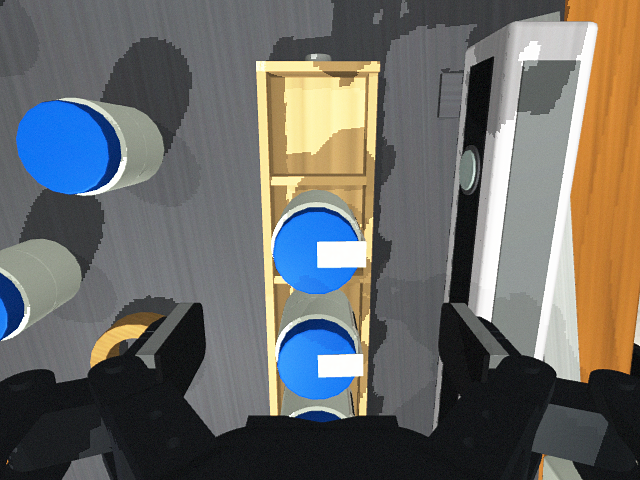

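Call:
move_arm(steps=[1, -1.4, -0.1, 0, 0, 0, -8.1, 1, -1.4, -0.1, 0, 0, 0, -8.1, 1, -1.4, -0.1, 0, 0, 0, -8.1, 1, -1.4, -0.1, 0, 0, 0, -8.1, 1, -1.4, -0.1, 0, 0, 0, -8.1, 1, -1.4, -0.1, 0, 0, 0, -8.1, 1, -1.4, -0.1, 0, 0, 0, -8.1, 1, -1.4, -0.1, 0, 0, 0, -8.1])

```text
t: 25.5
eef_pos: [0.5674, 0.0974, 0.1842]
tool_rot: [0.0, 0.986, 0.167, -0.002]
contact_force: [-0.5, 0.4, -0.8]
gripper_width: 1.001
```

Call:
move_arm(steps=[1, -1.4, -0.1, 0, 0, 0, -8.1, 1, -1.4, -0.1, 0, 0, 0, -8.1, 1, -1.4, -0.1, 0, 0, 0, -8.1, 1, -1.4, -0.1, 0, 0, 0, -8.1, 1, -1.4, -0.1, 0, 0, 0, -8.1, 1, -1.4, -0.1, 0, 0, 0, -8.1, 1, -1.4, -0.1, 0, 0, 0, -8.1, 1, -1.4, -0.1, 0, 0, 0, -8.1])

```text
t: 26.3
eef_pos: [0.4554, 0.0893, 0.1846]
tool_rot: [0.001, 0.922, -0.387, -0.001]
contact_force: [-1.1, 0.5, -0.2]
gripper_width: 1.0
```

Call:
move_arm(steps=[1, 0, 0, -0.5, 0, 0, 0, 1, 0, 0, 0, 0, 0, 0, 1, 0, 0, 0, 0, 0, 0])

```text
t: 26.6
eef_pos: [0.4576, 0.0899, 0.1806]
tool_rot: [0.0, 0.924, -0.383, -0.0]
contact_force: [0.5, 0.4, -0.5]
gripper_width: 1.002
```

```bash
python3 w.py .0 w17 t
```

```text
t 26.6 tcp [45.76  8.99 18.06] jawyaw -135.1 grip 1.00 F [ 0.5  0.4 -0.5] q7 -2.65 z [-0.001 -0.001 -1.   ]
W [0.6593 0.1127] -28.688199599343793 [15. 12.] 0.07 0.81
W [0.455  0.0893] -149.87192715249907 [327. 250.] 0.94 0.21
W [0.5435 0.1827] None [114. 255.] 0.94 0.0
T [0.6802 0.1061] -7.823805409362476 [263. 182.] 0.81 0.2
T [0.6727 0.0309] -5.1656700110429155 [289. 185.] 0.81 0.21
T [ 0.6651 -0.0406] -4.786422017629407 [314. 188.] 0.81 0.2
T [ 0.6583 -0.1145] -7.618710723327734 [340. 191.] 0.8 0.21
T [0.5538 0.1848] 38.04869656703095 [235. 226.] 0.39 0.4
T [0.4454 0.287 ] None [197. 264.] 0.83 0.0
t 26.7 tcp [45.78  8.99 18.1 ] jawyaw -135.2 grip 1.00 F [0.9 0.  0.4] q7 -2.65 z [-0. -0. -1.]
```

View pics/w17.png

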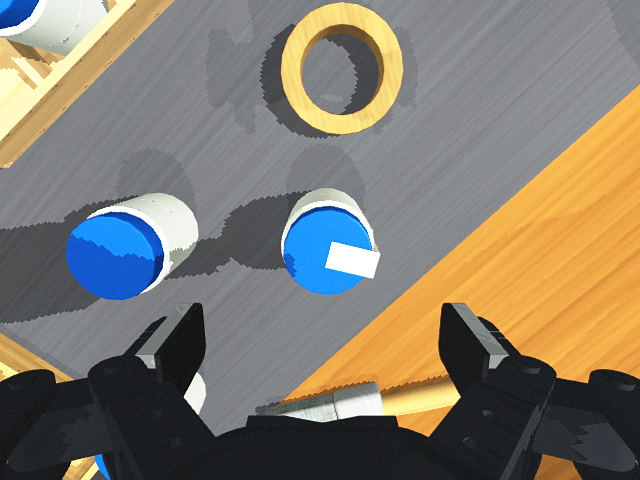

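Call:
move_arm(steps=[1, -0.25, -0.05, -3.5, 0, 0, 0, 1, 0, 0, -4, 0, 0, 0, 1, 0, 0, -3.7, 0, 0, 0, 1, 0, 0, -0.6, 0, 0, 0, 1, 0, 0, 0, 0, 0, 0, -1, 0, 0, 0, 0, 0, 0, -1, 0, 0, 0, 0, 0, 0, -1, 0, 0, 0, 0, 0, 0])

```text
t: 27.5
eef_pos: [0.4557, 0.0895, 0.0651]
tool_rot: [-0.001, 0.923, -0.385, 0.001]
contact_force: [-1.0, -0.7, 8.3]
gripper_width: 0.666
```

Call:
move_arm(steps=[-1, 0, 0, 0, 0, 0, 0, -1, 0, 0, 0, 0, 0, 0, -1, 0, 0, 0, 0, 0, 0])

```text
t: 27.8
eef_pos: [0.4558, 0.0895, 0.0651]
tool_rot: [-0.001, 0.923, -0.385, 0.001]
contact_force: [-0.9, -1.3, 7.3]
gripper_width: 0.664
```

```bash
python3 w.py .0 w18
```

```text
t 27.8 tcp [45.58  8.95  6.51] jawyaw -135.2 grip 0.66 F [-0.9 -1.3  7.3] q7 -2.62 z [ 0.003  0.001 -1.   ]
W [0.457  0.0899] -161.34389193925358 [321. 346.] 0.91 0.22
W [0.5241 0.1629] 86.85707008725035 [ 12. 356.] 0.08 0.87
t 27.9 tcp [45.58  8.95  6.52] jawyaw -135.2 grip 0.67 F [-0.7 -0.8  5.9] q7 -2.62 z [ 0.003  0.001 -1.   ]
```

View pics/w18.png

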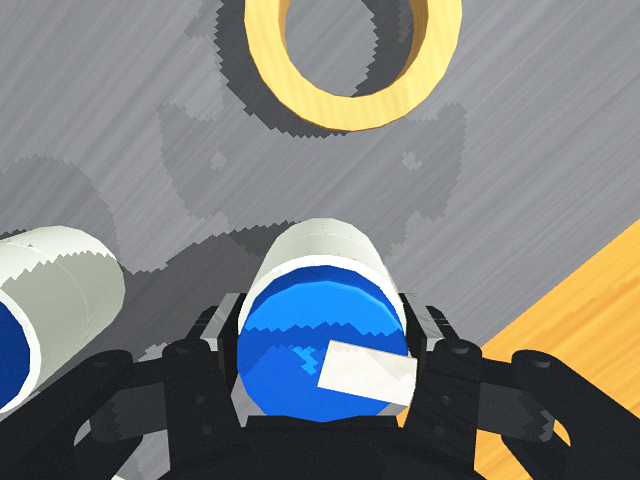

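Call:
move_arm(steps=[-1, 0, 0, 4, 0, 0, 0, -1, 0, 0, 5, 0, 0, 8.4, -1, 1.5, 0.6, 2, 0, 0, 8.4, -1, 1.5, 0.6, 0, 0, 0, 8.4, -1, 1.5, 0.6, 0, 0, 0, 8.4, -1, 1.5, 0.6, 0, 0, 0, 8.4, -1, 1.5, 0.6, 0, 0, 0, 8.4, -1, 1.5, 0.6, 0, 0, 0, 8.4])

```text
t: 28.65
eef_pos: [0.5452, 0.1255, 0.1743]
tool_rot: [0.0, 0.993, 0.121, 0.001]
contact_force: [0.2, -0.0, -3.6]
gripper_width: 0.66
```

Call:
move_arm(steps=[-1, 1.6, 0.6, 0, 0, 0, 8.4, -1, 1.6, 0.6, 0, 0, 0, 8.4, -1, 1.6, 0.6, 0, 0, 0, 8.4, -1, 1.6, 0.6, 0, 0, 0, 8.4, -1, 1.6, 0.6, 0, 0, 0, 8.4, -1, 1.6, 0.6, 0, 0, 0, 8.4, -1, 1.6, 0.6, 0, 0, 0, 8.4, -1, 1.6, 0.6, 0, 0, 0, 8.4])

```text
t: 29.45
eef_pos: [0.6732, 0.1731, 0.1742]
tool_rot: [0.001, 0.76, 0.65, 0.0]
contact_force: [-0.3, -0.2, -1.6]
gripper_width: 0.666
```

Call:
move_arm(steps=[-1, 1.5, 0.5, -2, 0, 0, 8.4, -1, 0, 0, -3, 0, 0, 8.4, -1, 0, 0, 0, 0, 0, 0, -1, 0, 0, 0, 0, 0, 0, -1, 0, 0, 0, 0, 0, 0])

```text
t: 29.95
eef_pos: [0.6884, 0.1786, 0.1254]
tool_rot: [0.001, 0.66, 0.751, 0.001]
contact_force: [0.2, 0.6, -4.2]
gripper_width: 0.661
```

```bash
python3 w.py .06 w19
```

```text
t 29.9 tcp [68.84 17.86 12.54] jawyaw 7.4 grip 0.66 F [ 0.2  0.6 -4.2] q7 -0.43 z [ 0.002  0.    -1.   ]
W [0.5999 0.2041] -137.79794347249663 [ 31. 241.] 0.21 0.69
W [0.6873 0.18  ] -17.907932862987817 [317. 350.] 0.97 0.23
t 30.0 tcp [68.86 17.87 12.56] jawyaw 7.4 grip 0.66 F [ 0.5 -0.3 -2.5] q7 -0.43 z [ 0.003  0.001 -1.   ]
```

View pics/w19.png

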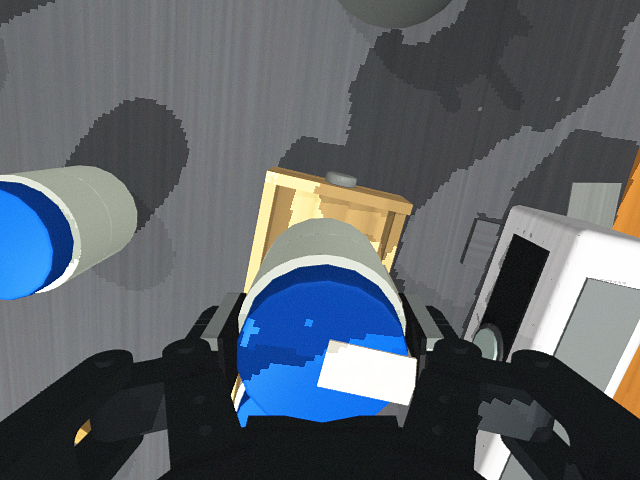

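Call:
move_arm(steps=[-1, 0.07, 0, -3, 0, 0, 0, -1, 0, 0, -1.5, 0, 0, 0, -1, 0, 0, -1.1, 0, 0, 0, -1, 0, 0, 0, 0, 0, 0, -1, 0, 0, 0, 0, 0, 0])

```text
t: 30.5
eef_pos: [0.688, 0.1786, 0.0696]
tool_rot: [-0.0, 0.659, 0.752, -0.001]
contact_force: [-5.8, -1.3, 10.0]
gripper_width: 0.662
```

Call:
move_arm(steps=[0.6, 0, 0, 0, 0, 0, 0, 1, 0, 0, 0, 0, 0, 0, 1, 0, 0, 0, 0, 0, 0, 1, 0, 0, 0, 0, 0, 0, 1, 0, 0, 5, 0, 0, 0, 1, 0, 0, 5, 0, 0, 0, 1, 0, 0, 2, 0, 0, 0, 1, 0, 0, 0, 0, 0, 0])

```text
t: 31.3
eef_pos: [0.6908, 0.1795, 0.1922]
tool_rot: [0.002, 0.659, 0.752, 0.003]
contact_force: [0.5, 0.2, -0.4]
gripper_width: 1.004
```

```bash
python3 w.py .006 w20 t
```

```text
t 31.3 tcp [69.08 17.95 19.22] jawyaw 7.5 grip 1.00 F [ 0.5  0.2 -0.4] q7 -0.41 z [ 0.008  0.003 -1.   ]
W [0.5462 0.1839] None [ 81. 212.] 0.87 0.0
W [0.6889 0.1805] -11.000790032649913 [317. 247.] 0.91 0.22
W [0.6817 0.1067] -9.819062959066265 [292. 351.] 0.9 0.22
W [0.6689 0.0536] -68.45659485312768 [265. 416.] 0.15 0.82
T [0.6802 0.1057] -5.08732568832145 [263. 182.] 0.8 0.2
T [0.6727 0.0309] -5.1656700110429155 [289. 185.] 0.81 0.21
T [ 0.6651 -0.0406] -4.786422017629407 [314. 188.] 0.81 0.2
T [ 0.6581 -0.1144] -7.313007659576254 [340. 191.] 0.8 0.21
T [0.4449 0.2868] None [198. 264.] 0.81 0.0
t 31.4 tcp [68.84 17.83 18.74] jawyaw 7.5 grip 1.00 F [-0.4 -0.5 -0.9] q7 -0.41 z [ 0. -0. -1.]
```

View pics/w20.png

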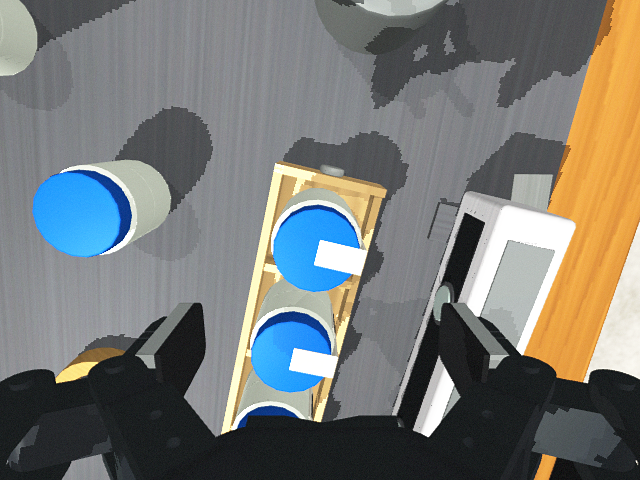

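Call:
move_arm(steps=[1, -2.9, 0.1, 0, 0, 0, 8.5, 1, -2.9, 0.1, 0, 0, 0, 8.5, 1, -2.9, 0.1, 0, 0, 0, 8.5, 1, -2.9, 0.1, 0, 0, 0, 8.5, 1, -2.9, 0, -0.5, 0, 0, 8.5, 1, 0, 0, 0, 0, 0, 0, 1, 0, 0, 0, 0, 0, 0, 1, 0, 0, 0, 0, 0, 0])

```text
t: 32.2
eef_pos: [0.5442, 0.182, 0.1817]
tool_rot: [-0.0, 0.343, 0.939, -0.0]
contact_force: [-0.3, 0.5, -0.1]
gripper_width: 1.001
```

```bash
python3 w.py .0 w21
```

```text
t 32.2 tcp [54.42 18.2  18.17] jawyaw 49.9 grip 1.00 F [-0.3  0.5 -0.1] q7 0.15 z [-0.001 -0.    -1.   ]
W [0.4591 0.2755] 54.37859730973231 [352.  17.] 0.29 0.62
W [0.5437 0.1821] None [319. 250.] 0.93 0.0
W [0.6782 0.1721] 14.902573083880954 [436. 403.] 0.31 0.46
t 32.2 tcp [54.44 18.22 18.19] jawyaw 49.9 grip 1.00 F [-0.1  0.8  0.7] q7 0.15 z [-0.  0. -1.]
```

View pics/w21.png

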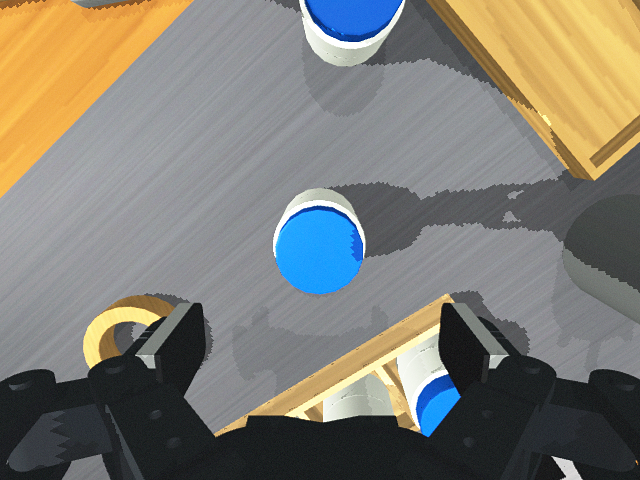

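Call:
move_arm(steps=[1, 0, 0, -3.5, 0, 0, 0, 1, 0, 0, -4, 0, 0, 0, 1, 0, 0, -3.8, 0, 0, 0, 1, 0, 0, -0.6, 0, 0, 0, 1, 0, 0, 0, 0, 0, 0, -1, 0, 0, 0, 0, 0, 0, -1, 0, 0, 0, 0, 0, 0, -1, 0, 0, 0, 0, 0, 0])

```text
t: 33.05
eef_pos: [0.5447, 0.1826, 0.0655]
tool_rot: [0.001, 0.342, 0.94, 0.001]
contact_force: [-1.5, -0.8, 4.6]
gripper_width: 0.666
```

Call:
move_arm(steps=[-1, 0, 0, 0, 0, 0, 0, -1, 0, 0, 0, 0, 0, 0, -1, 0, 0, 0, 0, 0, 0])

```text
t: 33.35
eef_pos: [0.5447, 0.1827, 0.0655]
tool_rot: [0.001, 0.342, 0.94, 0.001]
contact_force: [-1.5, -1.5, 5.9]
gripper_width: 0.667
```

Call:
move_arm(steps=[-1, 0, 0, 4, 0, 0, 0, -1, 0, 0, 5, 0, 0, 0, -1, 0.5, 3.5, 2, 0, 0, 7.5, -1, 0.5, 3.5, 0, 0, 0, 7.5, -1, 0.5, 3.5, 0, 0, 0, 7.5, -1, 0.5, 3.5, 0, 0, 0, 7.5, -1, 0.4, 3.5, 0, 0, 0, 7.5, -1, 0.4, 3.6, 0, 0, 0, 7.5])

```text
t: 34.15
eef_pos: [0.5719, 0.3941, 0.1742]
tool_rot: [0.001, -0.046, 0.999, -0.0]
contact_force: [0.4, 0.1, -3.0]
gripper_width: 0.664
```

Call:
move_arm(steps=[-1, 0, 0, -2, 0, 0, 0, -1, 0, 0, -3, 0, 0, 0, -1, 0, 0, 0, 0, 0, 0, -1, 0, 0, 0, 0, 0, 0, -1, 0, 0, 0, 0, 0, 0])

```text
t: 34.65
eef_pos: [0.5723, 0.3938, 0.1254]
tool_rot: [0.001, -0.044, 0.999, 0.001]
contact_force: [-0.1, 0.7, -3.1]
gripper_width: 0.662
```

```bash
python3 w.py .06 w22
```

```text
t 34.6 tcp [57.23 39.38 12.54] jawyaw 95.0 grip 0.66 F [-0.1  0.7 -3.1] q7 0.55 z [ 0.002  0.002 -1.   ]
W [0.4836 0.3276] -52.147689786385385 [81. 11.] 0.04 0.94
W [0.5718 0.3951] None [321. 348.] 0.9 0.02
t 34.7 tcp [57.23 39.39 12.55] jawyaw 95.0 grip 0.66 F [ 0.6  0.5 -2.5] q7 0.55 z [ 0.002  0.002 -1.   ]
```

View pics/w22.png

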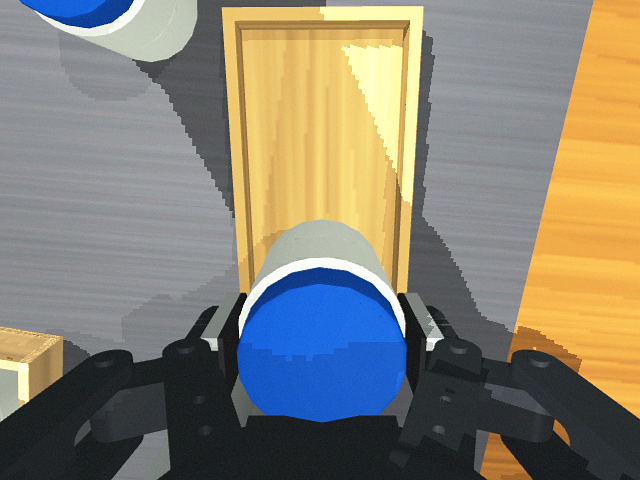

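Call:
move_arm(steps=[-1, 0, 0, -3, 0, 0, 0, -1, 0, 0, -1.5, 0, 0, 0, -1, 0, 0, -1.0, 0, 0, 0, -1, 0, 0, 0, 0, 0, 0, -1, 0, 0, 0, 0, 0, 0])

```text
t: 35.2
eef_pos: [0.5723, 0.3926, 0.0701]
tool_rot: [0.001, -0.044, 0.999, -0.001]
contact_force: [-1.8, -5.2, 6.1]
gripper_width: 0.668
```

Call:
move_arm(steps=[0.6, 0, 0, 0, 0, 0, 0, 1, 0, 0, 0, 0, 0, 0, 1, 0, 0, 0, 0, 0, 0, 1, 0, 0, 0, 0, 0, 0, 1, 0, 0, 5, 0, 0, 0, 1, 0, 0, 5, 0, 0, 0, 1, 0, 0, 2, 0, 0, 0, 1, 0, 0, 0, 0, 0, 0])

```text
t: 36.0
eef_pos: [0.5727, 0.3954, 0.1929]
tool_rot: [0.003, -0.044, 0.999, 0.002]
contact_force: [-0.3, 0.7, -1.0]
gripper_width: 1.001
```

```bash
python3 w.py .006 w23 t
```

```text
t 36.0 tcp [57.27 39.54 19.29] jawyaw 95.1 grip 1.00 F [-0.3  0.7 -1. ] q7 0.59 z [ 0.005  0.005 -1.   ]
W [0.4594 0.2918] -123.4002636941515 [142.  23.] 0.45 0.42
W [0.5713 0.3942] None [317. 243.] 0.94 0.0
W [0.6736 0.1971] -42.66243374457455 [ 12. 363.] 0.13 0.78
T [0.6872 0.1795] -9.232706133784953 [238. 180.] 0.78 0.21
T [0.6802 0.1061] -7.460712002328752 [263. 182.] 0.81 0.2
T [0.6727 0.0309] -5.1656700110429155 [289. 185.] 0.81 0.21
T [ 0.6651 -0.0406] -4.786422017629407 [314. 188.] 0.81 0.2
T [ 0.6581 -0.1144] -7.313007659576254 [340. 191.] 0.8 0.21
t 36.1 tcp [57.14 39.32 18.81] jawyaw 95.1 grip 1.00 F [-0.2  0.6 -0. ] q7 0.59 z [ 0. -0. -1.]
```

View pics/w23.png

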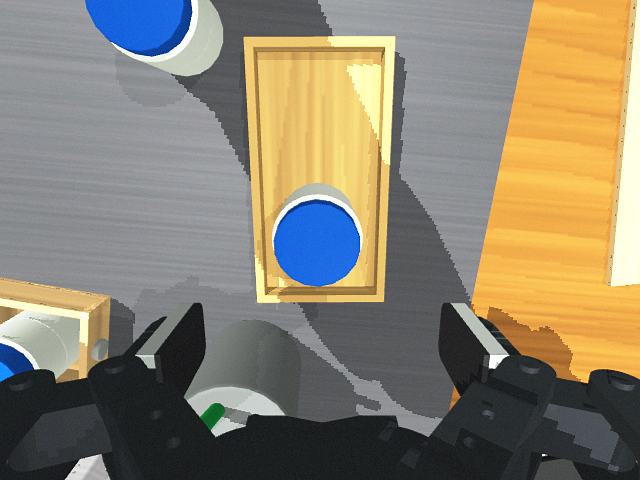

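Call:
move_arm(steps=[1, -3.1, -2.7, 0, 0, 0, 0, 1, -3.1, -2.7, 0, 0, 0, 0, 1, -3.2, -2.7, 0, 0, 0, 0, 1, -3.2, -2.6, -0.5, 0, 0, 0, 1, 0, 0, 0, 0, 0, 0, 1, 0, 0, 0, 0, 0, 0, 1, 0, 0, 0, 0, 0, 0])

```text
t: 36.8
eef_pos: [0.4462, 0.2868, 0.1829]
tool_rot: [-0.0, -0.044, 0.999, 0.0]
contact_force: [0.7, 0.9, 0.1]
gripper_width: 1.0
```

```bash
python3 w.py .0 w24
```

```text
t 36.8 tcp [44.62 28.68 18.29] jawyaw 95.0 grip 1.00 F [0.7 0.9 0.1] q7 0.59 z [-0.     0.001 -1.   ]
W [0.4461 0.2873] None [320. 248.] 0.94 0.0
W [0.5611 0.3776] 47.78899781737631 [436. 417.] 0.11 0.76
t 36.9 tcp [44.63 28.72 18.31] jawyaw 95.0 grip 1.00 F [ 0.2  0.4 -0.6] q7 0.59 z [-0.     0.001 -1.   ]
```

View pics/w24.png

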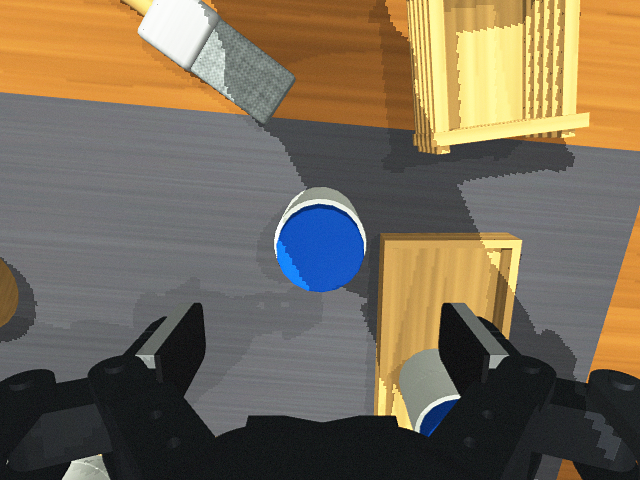

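Call:
move_arm(steps=[1, 0, 0, -3.5, 0, 0, 0, 1, 0, 0, -4, 0, 0, 0, 1, 0, 0, -3.8, 0, 0, 0, 1, 0, 0, -0.7, 0, 0, 0, 1, 0, 0, 0, 0, 0, 0, -1, 0, 0, 0, 0, 0, 0, -1, 0, 0, 0, 0, 0, 0, -1, 0, 0, 0, 0, 0, 0])

```text
t: 37.65
eef_pos: [0.4466, 0.2872, 0.0653]
tool_rot: [0.002, -0.044, 0.999, 0.001]
contact_force: [-1.0, -1.6, 4.2]
gripper_width: 0.669
```

Call:
move_arm(steps=[-1, 0, 0, 0, 0, 0, 0, -1, 0, 0, 0, 0, 0, 0, -1, 0, 0, 0, 0, 0, 0])

```text
t: 37.95
eef_pos: [0.4466, 0.2872, 0.0654]
tool_rot: [0.002, -0.044, 0.999, 0.001]
contact_force: [-0.8, -0.4, 5.9]
gripper_width: 0.666
```

Call:
move_arm(steps=[-1, 0, 0, 4, 0, 0, 0, -1, 0, 0, 4, 0, 0, 0, -1, 1.6, 3.3, 1, 0, 0, 0, -1, 1.6, 3.3, 0, 0, 0, 0, -1, 1.5, 3.3, 0, 0, 0, 0, -1, 0, 0, -3, 0, 0, 0, -1, 0, 0, 0, 0, 0, 0, -1, 0, 0, 0, 0, 0, 0])

```text
t: 38.75
eef_pos: [0.4922, 0.3846, 0.1234]
tool_rot: [-0.0, -0.044, 0.999, -0.001]
contact_force: [0.2, -0.1, -2.5]
gripper_width: 0.668
```

```bash
python3 w.py .06 w25
```

```text
t 38.8 tcp [49.22 38.46 12.34] jawyaw 95.1 grip 0.67 F [ 0.2 -0.1 -2.5] q7 0.45 z [-0.001 -0.001 -1.   ]
W [0.4897 0.3857] None [322. 346.] 0.89 0.02
t 38.8 tcp [49.26 38.49 12.42] jawyaw 95.0 grip 0.66 F [ 0.3 -0.7 -2. ] q7 0.45 z [ 0. -0. -1.]
```

View pics/w25.png

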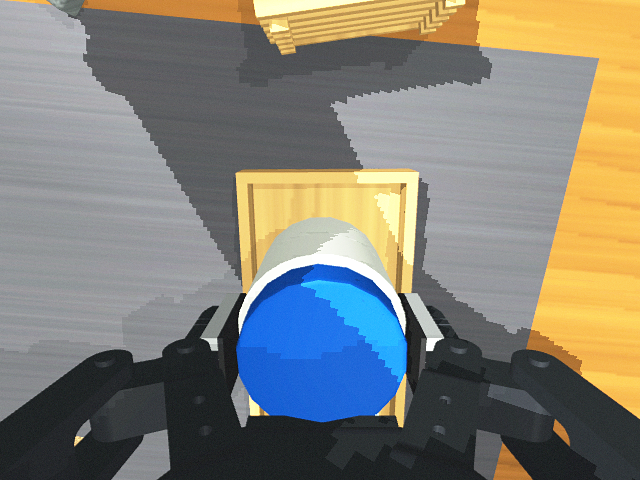

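Call:
move_arm(steps=[-1, 0, 0.1, -3, 0, 0, 0, -1, 0, 0, -1.5, 0, 0, 0, -1, 0, 0, -1.0, 0, 0, 0, -1, 0, 0, 0, 0, 0, 0, -1, 0, 0, 0, 0, 0, 0])

```text
t: 39.3
eef_pos: [0.4933, 0.3859, 0.0694]
tool_rot: [0.001, -0.044, 0.999, -0.0]
contact_force: [-0.7, -2.7, 3.0]
gripper_width: 0.667
```

Call:
move_arm(steps=[0.6, 0, 0, 0, 0, 0, 0, 1, 0, 0, 0, 0, 0, 0, 1, 0, 0, 0, 0, 0, 0, 1, 0, 0, 0, 0, 0, 0, 1, 0, 0, 5, 0, 0, 0, 1, 0, 0, 5, 0, 0, 0, 1, 0, 0, 2, 0, 0, 0, 1, 0, 0, 0, 0, 0, 0])

```text
t: 40.1
eef_pos: [0.4936, 0.3884, 0.1924]
tool_rot: [0.003, -0.044, 0.999, 0.002]
contact_force: [0.8, 0.3, -0.8]
gripper_width: 0.998
```

```bash
python3 w.py .006 w26
```

```text
t 40.1 tcp [49.36 38.84 19.24] jawyaw 95.1 grip 1.00 F [ 0.8  0.3 -0.8] q7 0.50 z [ 0.005  0.005 -1.   ]
W [0.4905 0.3871] None [317. 241.] 0.94 0.0
W [0.5718 0.3943] None [317. 357.] 0.93 0.0
t 40.1 tcp [49.3  38.71 18.99] jawyaw 95.1 grip 1.00 F [-0.3 -0.6 -0.8] q7 0.50 z [ 0.003  0.002 -1.   ]
```

View pics/w26.png

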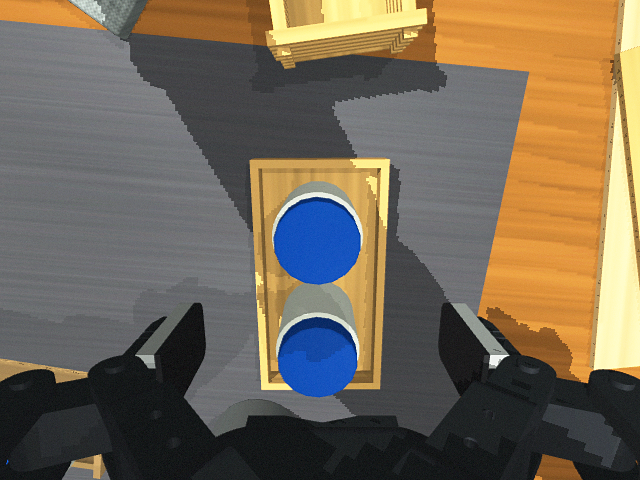

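Call:
move_arm(steps=[-1, 0.1, -4.8, 0.5, 0, 0, -4, -1, 0.1, -4.8, 0, 0, 0, -4, -1, 0.1, -4.8, 0, 0, 0, -4, -1, 0.1, -4.8, 0, 0, 0, -4, -1, 0.1, -4.8, 0, 0, 0, -4, -1, 0.1, -4.8, 0, 0, 0, -4, -1, 0.1, -4.8, 0, 0, 0, -4, -1, 0.1, -4.8, 0, 0, 0, -4])

```text
t: 40.95
eef_pos: [0.4992, 0.0001, 0.1919]
tool_rot: [-0.001, 0.234, 0.972, -0.0]
contact_force: [0.2, -0.3, 0.0]
gripper_width: 0.003
```

Call:
move_arm(steps=[-1, 0.1, -4.8, 0, 0, 0, -4, -1, 0.1, -4.8, 0, 0, 0, -4, -1, 0.1, -4.8, 0, 0, 0, -4, -1, 0.1, -4.8, 0, 0, 0, -4, -1, 0.1, -4.8, 0, 0, 0, -4, -1, 0.1, -4.8, 0, 0, 0, -4, -1, 0, 0, 0, 0, 0, 0, -1, 0, 0, 0, 0, 0, 0])

```text
t: 41.75
eef_pos: [0.5052, -0.2864, 0.1914]
tool_rot: [-0.002, 0.431, 0.902, 0.0]
contact_force: [0.4, 0.1, -0.4]
gripper_width: -0.001
```

```bash
python3 w.py .006 w27 t
python3 - <<'E'
from h import *
c=snap('wrist');
for r in models.place_of('wrist','read_button_top')[:2]:
    p=r['position'];print(r['score'],p,back([p[1],p[0]],.063,c)[0])
c=snap('scene','s27')
im=cv2.imread('pics/w27t.png');cv2.imwrite('pics/w27z.png',cv2.resize(im[150:300,130:390],None,fx=3,fy=3,interpolation=cv2.INTER_CUBIC))
E
```

```text
t 41.8 tcp [ 50.52 -28.64  19.14] jawyaw 38.9 grip -0.00 F [ 0.4  0.1 -0.4] q7 0.87 z [-0.003  0.002 -1.   ]
T [0.6872 0.1795] -9.232706133784953 [238. 180.] 0.78 0.21
T [0.6802 0.1061] -7.460712002328752 [263. 182.] 0.81 0.2
T [0.6727 0.0309] -4.778399949768055 [289. 185.] 0.81 0.21
T [ 0.665  -0.0405] -4.786422017629407 [314. 188.] 0.8 0.2
T [ 0.6583 -0.1145] -6.5636931563402845 [340. 191.] 0.8 0.21
T [0.5709 0.3961] None [161. 220.] 0.81 0.0
T [0.4903 0.3883] None [163. 248.] 0.8 0.0
t 41.9 tcp [ 50.61 -28.38  19.22] jawyaw 39.2 grip -0.00 F [0.3 0.2 0.4] q7 0.87 z [-0.002  0.002 -1.   ]
0.76 [352.9, 235.7] [ 0.51061504 -0.38411101  0.063     ]
```

View pics/w27.png

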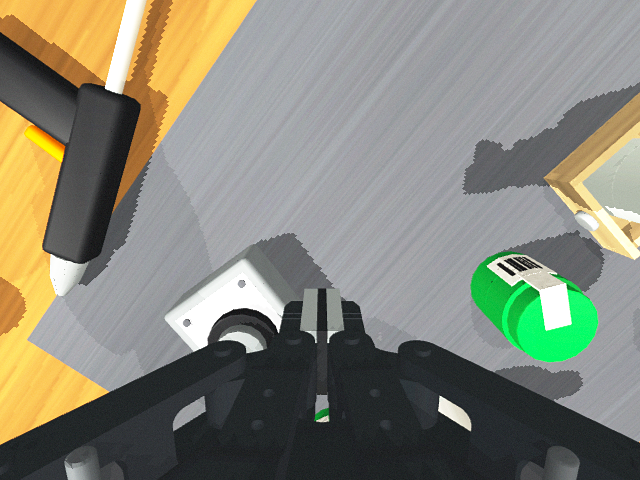

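View pics/w27z.png

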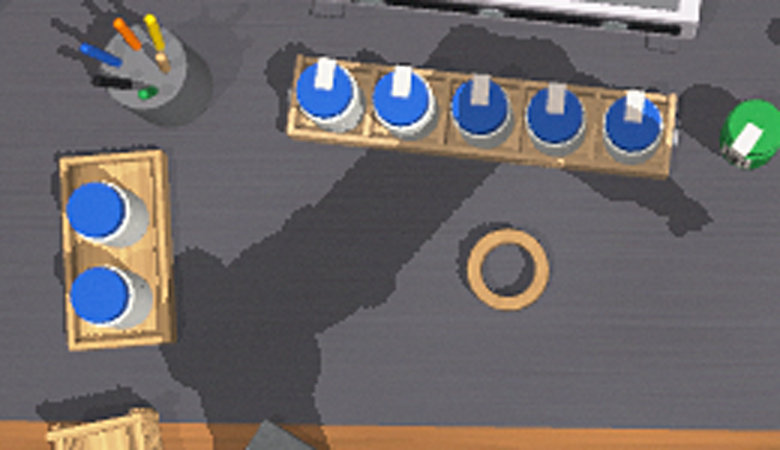

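View pics/s27.png

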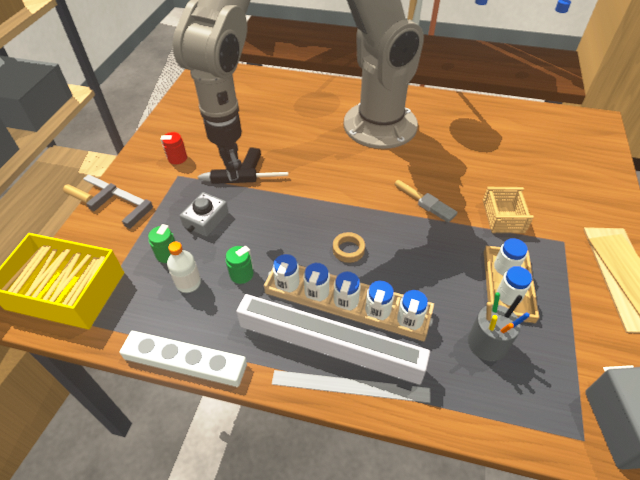

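Call:
move_arm(steps=[-1, 0.2, -2.6, 0, 0, 0, 0, -1, 0.2, -2.6, 0, 0, 0, 0, -1, 0.2, -2.6, 0, 0, 0, 0, -1, 0.2, -2.5, -2, 0, 0, 0, -1, 0, 0, -4, 0, 0, 0, -1, 0, 0, -2, 0, 0, 0, -1, 0, 0, 0, 0, 0, 0, -1, 0, 0, 0, 0, 0, 0])

```text
t: 42.8
eef_pos: [0.5151, -0.3877, 0.1138]
tool_rot: [0.0, 0.429, 0.903, 0.0]
contact_force: [1.0, -0.4, 0.2]
gripper_width: 0.003
```

Run:
```python
from h import *
st()
c=snap('wrist','w28');c2=snap('scene','s28')
im=cv2.imread('pics/s28.png');cv2.imwrite('pics/s28z.png',cv2.resize(im[130:250,150:310],None,fx=4.5,fy=4.5,interpolation=cv2.INTER_CUBIC))
```

```text
t 42.8 tcp [ 51.51 -38.77  11.38] jawyaw 39.1 grip 0.00 F [ 1.  -0.4  0.2] q7 0.97 z [ 0.  0. -1.]
```

View pics/w28.png

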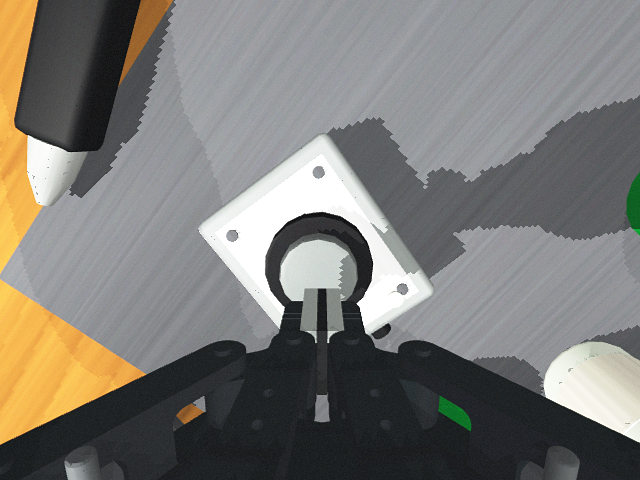

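View pics/s28z.png

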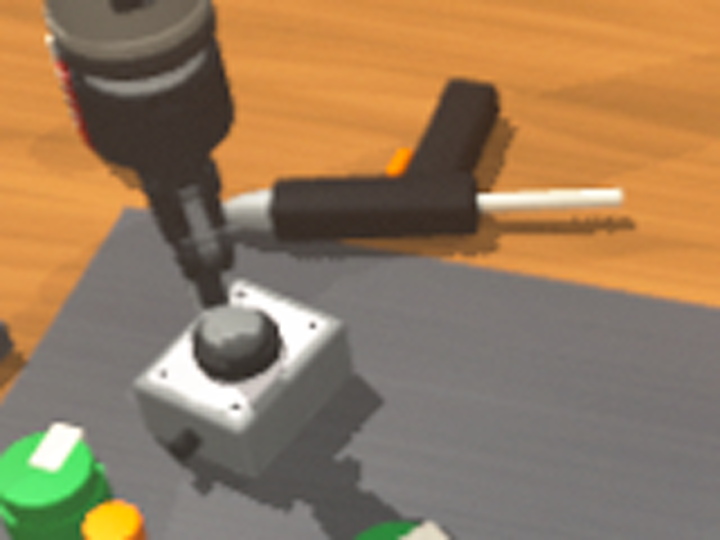

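Run:
```python
from h import *
c=snap('wrist')
print(back([[318.5,272]],.063,c)); 
for dz in (.025,.05): print(proj(toolT()[:3,3]-[0,0,dz],c))
im=cv2.imread('pics/top0.png');cv2.imwrite('pics/bz.png',cv2.resize(im[215:275,405:465],None,fx=9,fy=9,interpolation=cv2.INTER_CUBIC))
```

```text
[[ 0.51117412 -0.38345032  0.063     ]]
[318.63507064 311.69319136]
[318.98645092 287.98085464]
```

View pics/bz.png

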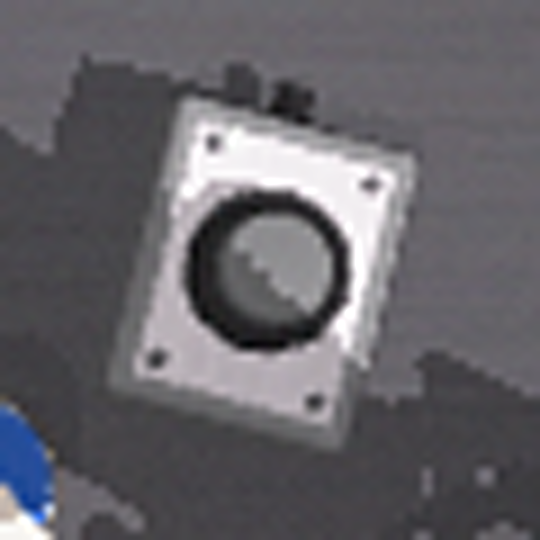

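Call:
move_arm(steps=[-1, -0.3, 0.45, 0, 0, 0, 0, -1, 0, 0, -1, 0, 0, 0, -1, 0, 0, -1, 0, 0, 0, -1, 0, 0, -0.5, 0, 0, 0, -1, 0, 0, -0.3, 0, 0, 0, -1, 0, 0, 0, 0, 0, 0, -1, 0, 0, 0, 0, 0, 0])

```text
t: 43.65
eef_pos: [0.5112, -0.384, 0.086]
tool_rot: [-0.001, 0.43, 0.903, -0.0]
contact_force: [-4.1, 2.2, 10.6]
gripper_width: 0.001
```

Call:
move_arm(steps=[-1, 0, 0, -0.2, 0, 0, 0, -1, 0, 0, -0.1, 0, 0, 0, -1, 0, 0, 0, 0, 0, 0, -1, 0, 0, 0, 0, 0, 0])

```text
t: 44.05
eef_pos: [0.5113, -0.384, 0.0856]
tool_rot: [-0.0, 0.43, 0.903, -0.001]
contact_force: [-10.8, 6.6, 31.0]
gripper_width: -0.002
```

Call:
move_arm(steps=[-1, 0, 0, 1, 0, 0, 0, -1, 0, 0, 3, 0, 0, 0, -1, 0, 0, 4, 0, 0, 0, -1, 0, 0, 4, 0, 0, 0, -1, 0, 0, 0, 0, 0, 0, -1, 0, 0, 0, 0, 0, 0, -1, 0, 0, 0, 0, 0, 0])

```text
t: 44.75
eef_pos: [0.5105, -0.3838, 0.2007]
tool_rot: [-0.001, 0.43, 0.903, 0.0]
contact_force: [-0.1, 0.4, -0.0]
gripper_width: 0.001
```

```bash
python3 w.py .006 w29 t
python3 - <<'E'
from h import *
c2=snap('scene','s29')
im=cv2.imread('pics/s29.png');cv2.imwrite('pics/s29z.png',cv2.resize(im[130:350,150:550],None,fx=2,fy=2,interpolation=cv2.INTER_CUBIC))
for q in ['tape_roll','stick_box','marker_pot','glue_gun','glue_bottle']:
    r=models.place_of('scene',q)[0];p=r['position'];print(q,round(r['score'],2),np.round(back([p[1],p[0]],0,c2)[0],3))
E
```

```text
t 44.8 tcp [ 51.05 -38.38  20.07] jawyaw 39.0 grip 0.00 F [-0.1  0.4 -0. ] q7 1.01 z [-0.002  0.001 -1.   ]
T [0.6872 0.1795] -9.232706133784953 [238. 180.] 0.78 0.21
T [0.6802 0.1061] -7.823805409362476 [263. 182.] 0.81 0.2
T [0.6727 0.0308] -4.097429405827189 [289. 185.] 0.81 0.21
T [ 0.665  -0.0404] -4.786422017629407 [314. 188.] 0.8 0.2
T [ 0.6582 -0.1144] -7.71335995136307 [340. 191.] 0.8 0.21
T [0.5709 0.3961] None [161. 220.] 0.81 0.0
T [0.4903 0.3883] None [163. 248.] 0.8 0.0
t 44.9 tcp [ 51.06 -38.37  20.04] jawyaw 39.1 grip -0.00 F [-0.4 -0.1 -0.4] q7 1.01 z [-0.003  0.002 -1.   ]
tape_roll 0.68 [ 0.518  0.002 -0.   ]
stick_box 0.93 [0.328 0.379 0.   ]
marker_pot 0.75 [ 0.704  0.344 -0.   ]
glue_gun 0.67 [ 0.354 -0.363  0.   ]
glue_bottle 0.88 [ 0.708 -0.349  0.   ]
```

View pics/s29z.png

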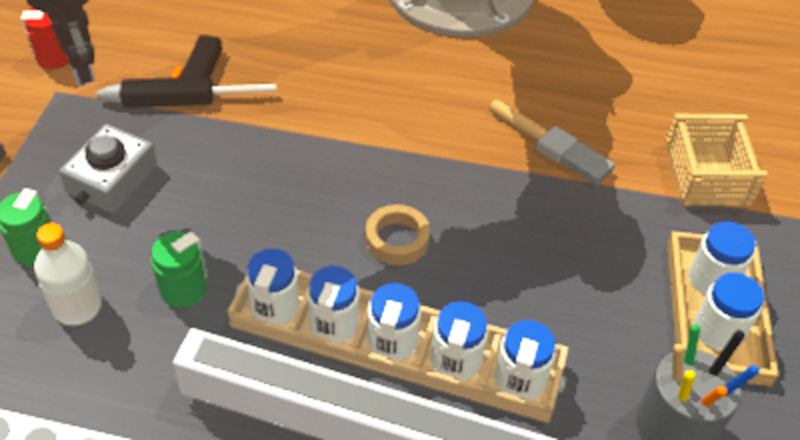

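View pics/w29.png

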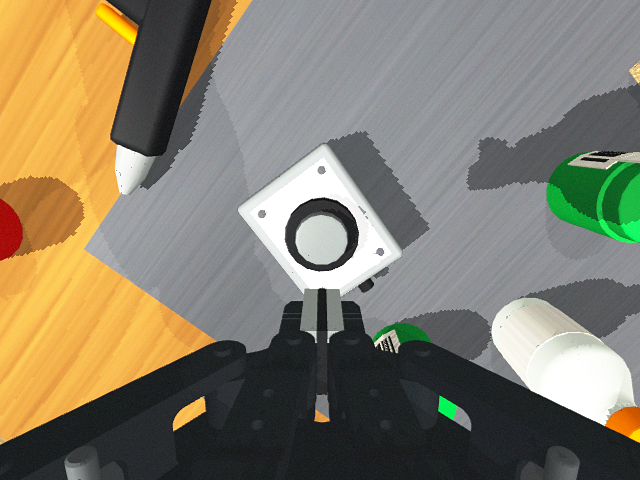

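Call:
move_arm(steps=[-1, 0.1, 0.05, -4, 0, 0, 0, -1, 0, 0, -4, 0, 0, 0, -1, 0, 0, -2.4, 0, 0, 0, -1, 0, 0, 0, 0, 0, 0, -1, 0, 0, 0, 0, 0, 0, -1, 0, 0, 0, 0, 0, 0])

```text
t: 45.75
eef_pos: [0.5137, -0.3842, 0.1002]
tool_rot: [0.002, 0.43, 0.903, -0.0]
contact_force: [0.0, 0.2, 0.4]
gripper_width: -0.001
```

Call:
move_arm(steps=[-1, 0, 0, -0.2, 0, 0, 0, -1, 0, 0, 0, 0, 0, 0, -1, 0, 0, 0, 0, 0, 0])

```text
t: 46.05
eef_pos: [0.5126, -0.3838, 0.097]
tool_rot: [0.0, 0.43, 0.903, -0.0]
contact_force: [0.3, 0.3, 0.5]
gripper_width: -0.002
```

Call:
move_arm(steps=[-1, 0, 0, -0.2, 0, 0, 0, -1, 0, 0, 0, 0, 0, 0, -1, 0, 0, 0, 0, 0, 0])

```text
t: 46.35
eef_pos: [0.5124, -0.3836, 0.0942]
tool_rot: [-0.0, 0.43, 0.903, 0.0]
contact_force: [0.8, 0.9, 0.2]
gripper_width: -0.001
```

Call:
move_arm(steps=[-1, 0, 0, -0.2, 0, 0, 0, -1, 0, 0, 0, 0, 0, 0, -1, 0, 0, 0, 0, 0, 0])

```text
t: 46.65
eef_pos: [0.5125, -0.3836, 0.0923]
tool_rot: [-0.0, 0.43, 0.903, 0.0]
contact_force: [-0.3, -0.1, -0.0]
gripper_width: 0.002
```

Call:
move_arm(steps=[-1, 0, 0, -0.2, 0, 0, 0, -1, 0, 0, 0, 0, 0, 0, -1, 0, 0, 0, 0, 0, 0])

```text
t: 46.95
eef_pos: [0.5125, -0.3836, 0.0904]
tool_rot: [-0.0, 0.43, 0.903, -0.0]
contact_force: [-0.2, -0.5, 2.0]
gripper_width: 0.001
```

Call:
move_arm(steps=[-1, 0, 0, -0.2, 0, 0, 0, -1, 0, 0, 0, 0, 0, 0, -1, 0, 0, 0, 0, 0, 0])

```text
t: 47.25
eef_pos: [0.5126, -0.3836, 0.0884]
tool_rot: [0.0, 0.43, 0.903, -0.0]
contact_force: [0.0, 0.4, 3.4]
gripper_width: -0.003
```

Call:
move_arm(steps=[-1, 0, 0, -0.2, 0, 0, 0, -1, 0, 0, -0.2, 0, 0, 0, -1, 0, 0, -0.1, 0, 0, 0, -1, 0, 0, 0, 0, 0, 0, -1, 0, 0, 0, 0, 0, 0])

```text
t: 47.75
eef_pos: [0.5127, -0.3837, 0.0858]
tool_rot: [0.0, 0.43, 0.903, -0.001]
contact_force: [-6.6, 4.2, 23.3]
gripper_width: -0.003
```

Call:
move_arm(steps=[-1, 0, 0, 1, 0, 0, 0, -1, 0, 0, 3, 0, 0, 0, -1, 0, 0, 4, 0, 0, 0, -1, 0, 0, 4, 0, 0, 0, -1, 0, 0, 0, 0, 0, 0, -1, 0, 0, 0, 0, 0, 0, -1, 0, 0, 0, 0, 0, 0, -1, 0, 0, 0, 0, 0, 0])

```text
t: 48.55
eef_pos: [0.5115, -0.3832, 0.2014]
tool_rot: [-0.002, 0.43, 0.903, 0.0]
contact_force: [-0.7, -0.3, -0.4]
gripper_width: 0.003
```

```bash
python3 w.py .006 w30 t
python3 - <<'E'
from h import *
from station import order
snap('scene','s30');print(order.hand_in());st()
E
```

```text
t 48.5 tcp [ 51.15 -38.32  20.14] jawyaw 39.1 grip 0.00 F [-0.7 -0.3 -0.4] q7 1.01 z [-0.003  0.002 -1.   ]
T [0.6872 0.1795] -9.232706133784953 [238. 180.] 0.78 0.21
T [0.6802 0.1061] -7.823805409362476 [263. 182.] 0.81 0.2
T [0.6727 0.0309] -5.1656700110429155 [289. 185.] 0.81 0.21
T [ 0.665  -0.0404] -4.3827143480110635 [314. 188.] 0.8 0.21
T [ 0.6582 -0.1144] -7.71335995136307 [340. 191.] 0.8 0.21
T [0.5745 0.3964] None [161. 218.] 0.81 0.0
T [0.5166 0.3905] None [162. 239.] 0.82 0.0
t 48.6 tcp [ 51.19 -38.33  20.19] jawyaw 39.1 grip 0.00 F [ 0.6  1.  -0.5] q7 1.01 z [-0.002  0.001 -1.   ]
the job is handed in; nothing more can be done
None
the job is handed in; nothing more can be done
```

View pics/s30.png

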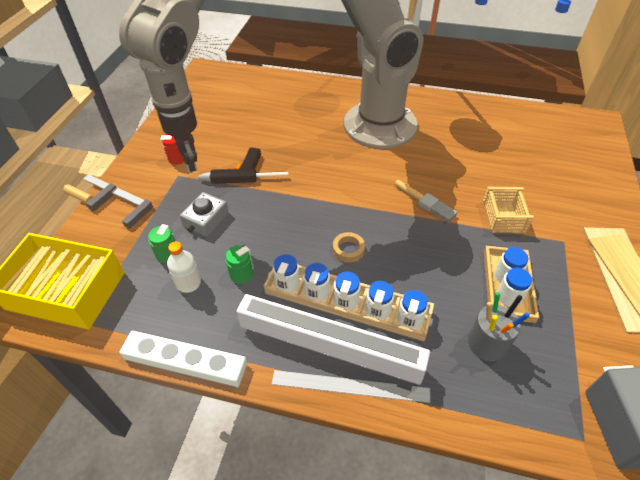

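The job is handed in at about 49 s of the 210 s allowed; the hand-in gave no verdict.

- **Labelled jars:** all five stand in their own cells with labels facing the reader, including the one already in cell 3, which I turned about 79°. The last top view puts each label within about 4° of straight, and the centres within a few mm of the cell centres.
- **Unlabelled jars:** both stand upright in the relabelling tray.
- **Read button:** I pressed it to its hard stop (about 6 mm of travel, 31 N reading). I then pressed it a second time, slowly, to confirm the stroke. The force on the tool went back to zero after each press. The picture after the first press shows the button up; I did not view one close up after the second.
- **Bystanders:** the largest change in the camera estimates is about 14 mm, which I put down to estimate error, as I saw no contact. I measured them after the first press, not again after the second.

**Late disagreement:** between my last two top views, one bare jar shifted about 26 mm along the tray, apparently the announced knock. It still stands inside the tray at about -22 mm along its long axis, next to the other at about +36 mm, and both look upright in the last picture. I only read these numbers after handing in, since that check ran together with the hand-in, so I did not re-space the jars.

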